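# Sweep the offcuts down into the scrap drawer

### The job

First move the two finished temples off the shut gate of the scrap station into the green tray. Then slide the gate's grip fully back to its stop, draw the squeegee from its stand and with it sweep every offcut on the deck down the open mouth (they are sharp: do not handle them with the fingers). Finally stand the squeegee back in its stand and slide the gate fully shut, leaving the other things on the bench alone.

Things in the scene. Friction and masses are not known exactly. Their poses are not given: they have to be found in the camera images.
- scrap_station: fixed grey sheet-metal scrap station, 330 (x) by 250 mm (y), yaw within 0.1 rad of the world's. Origin on the bench, x away from the robot, y left, z up. Aluminium deck, top z = 90 mm, x = -50 to 135, y = -100 to 100; side rims at y = -106 to -100 and 100 to 106, tops z = 104. Drawer space: x = -147 to 37, floor z = 12; its front is fixed
- mouth (a point): middle of the drawer's mouth at deck height (station x = -98.5, y = 0, z = 90 mm), axes as the station's: a gap as wide as the deck (200 mm), 97 mm along x, from the deck's front edge to an 8 mm sill, top z = 92. The gate's steel plate closes it, its top 1.5 mm below the deck's top, 3 mm thick
- apron (a point): foot of the sloping apron at the back of the deck, middle of its width (station x = 135, y = 0, z = 90 mm), axes as the station's: from here a sheet rises backwards at 30 degrees, as in a dustpan, to z = 110 at x = 169, in front of the 6 mm back wall (top z = 120)
- gate (a joint): the station's sliding gate, m: 0 = shut (plate under the whole mouth), 0.095 = fully open (grip slid away from the robot, along the station's +x, to its stop). Starts at 0 to 0.012. It needs about 2.5 N plus drag (8 N per m/s), and stays where it is left
- gate_grip (a point): middle of the top of the gate's black upright grip, 20 (x) by 24 (y) mm, 46 mm tall, on the rail left of the deck (station y = 122 mm), its top at station z = 142 mm; at gate = 0 it is at station x = -60 mm and moves along the station's x with the gate. Rail top z = 90 mm, steel stop blocks on it 6 mm high
- squeegee: loose hand squeegee, 184 mm long, 110 to 175 g; origin at the middle of its lower edge, z up along the handle. Blade 76 mm wide along its y, lip 6 mm thick along its x; clamp bar 12 x 78 mm, 14 to 28 mm up; blade 5 mm thick above that to 80 mm; wooden handle 84 to 184 mm up, 20 mm thick (x) by 26 mm (y). Starts upright in the stand, lip on its floor, with the stand's yaw
- squeegee_handle (a point): point in the middle of the squeegee's handle, 140 mm above the lip, axes as the squeegee's: pinch it across x (20 mm)
- squeegee_stand: fixed grey sleeve holder for the squeegee on a dark foot plate 64 x 124 mm; origin on the bench under its middle, z up. Pocket 28 mm (x) by 98 mm (y), floor at z = 8 mm, walls up to 74 mm, then a flared mouth up to 87 mm, where it is about 43 by 113 mm. The blade lies along its y; yaw within 0.4 rad of the world's
- strip_a: piece of dark brown acetate sheet, 10 mm thick, lying flat on the deck at the start, about 35 g; a bar 64 x 20 mm, long side along its x; origin at the middle of its underside, z up through it. One of five possible offcuts, three to five are there; absent ones read None
- strip_b: piece of dark brown acetate sheet, 10 mm thick, lying flat on the deck at the start, about 35 g; a bar 62 x 24 mm, long side along its x; origin at the middle of its underside, z up through it. One of five possible offcuts, three to five are there; absent ones read None
- slug_a: piece of dark brown acetate sheet, 10 mm thick, lying flat on the deck at the start, about 35 g; a round disc 60 mm across; origin at the centre of its underside, z up through it. One of five possible offcuts, three to five are there; absent ones read None
- slug_b: piece of dark brown acetate sheet, 10 mm thick, lying flat on the deck at the start, about 35 g; a round disc 58 mm across; origin at the centre of its underside, z up through it. One of five possible offcuts, three to five are there; absent ones read None
- corner: piece of dark brown acetate sheet, 10 mm thick, lying flat on the deck at the start, about 35 g; an L shape 56 x 43 mm, x = -28 to 28, y = -20 to 23 mm, the short leg at x = -28 to -6; origin at the middle of its underside, z up through it. One of five possible offcuts, three to five are there; absent ones read None
- temple_l: one of two alike finished spectacle temples (arms) of dark brown acetate, about 145 mm long, 8 mm thick, 35 g: straight bar 98 x 14 mm along its x with a small steel hinge at -x, then a 13 mm wide tip bent 0.33 rad towards its y, ending at x = 89, y = 14 mm. Origin in the middle of the bar's underside, z up. Starts flat on the shut gate plate, tip to the right
- temple_r: one of two alike finished spectacle temples (arms) of dark brown acetate, about 145 mm long, 8 mm thick, 35 g: straight bar 98 x 14 mm along its x with a small steel hinge at -x, then a 13 mm wide tip bent 0.33 rad towards its y, ending at x = 89, y = 14 mm. Origin in the middle of the bar's underside, z up. Starts flat on the shut gate plate, tip to the right
- temple_l_front (a point): hinge end of temple_l, 49 mm from its origin
- temple_r_front (a point): hinge end of temple_r, 49 mm from its origin
- temple_l_tip (a point): end of the bent tip of temple_l, at x = 84, y = 13 mm in its frame
- temple_r_tip (a point): end of the bent tip of temple_r, at x = 84, y = 13 mm in its frame
- temple_tray: fixed open green tray, outside 176 (x) by 92 (y) by 12 mm, walls and floor 3 mm; origin under its middle, x along its length (nearly the world's x), beside the vice on the left; empty at the start
- hammer: bystander: small hammer with wooden handle, 159 x 82 x 17 mm, lying right of the frame warmer; origin in its middle, underneath
- cleaner_bottle: bystander: white bottle with blue cap, 43 mm wide, 129 mm tall, behind the vice; origin in its middle, underneath

How it is judged (in metres and radians):
On the way, in this order (a step that is already met when the one before it is completed fails the run):
1. both temples lie in the tray (x of temple_l_front in the frame of temple_tray between -0.088 and 0.088 m and y of temple_l_front in the frame of temple_tray between -0.046 and 0.046 m and z of temple_l_front in the frame of temple_tray between 0 and 0.02 m and x of temple_l_tip in the frame of temple_tray between -0.088 and 0.088 m and y of temple_l_tip in the frame of temple_tray between -0.046 and 0.046 m and z of temple_l_tip in the frame of temple_tray between 0 and 0.02 m and x of temple_r_front in the frame of temple_tray between -0.088 and 0.088 m and y of temple_r_front in the frame of temple_tray between -0.046 and 0.046 m and z of temple_r_front in the frame of temple_tray between 0 and 0.02 m and x of temple_r_tip in the frame of temple_tray between -0.088 and 0.088 m and y of temple_r_tip in the frame of temple_tray between -0.046 and 0.046 m and z of temple_r_tip in the frame of temple_tray between 0 and 0.02 m), for 0.2 s.
2. the gate is fully open, at its stop (value of joint gate above 0.091 m), for 0.2 s.
3. the squeegee is drawn out of its stand (z of squeegee in the frame of squeegee_stand above 0.09 m), for 0.1 s.
4. every offcut is down in the drawer space (z of strip_a in the frame of scrap_station between 0 and 0.075 m and x of strip_a in the frame of scrap_station between -0.15 and 0.045 m and y of strip_a in the frame of scrap_station between -0.1 and 0.1 m and z of strip_b in the frame of scrap_station between 0 and 0.075 m and x of strip_b in the frame of scrap_station between -0.15 and 0.045 m and y of strip_b in the frame of scrap_station between -0.1 and 0.1 m and z of slug_a in the frame of scrap_station between 0 and 0.075 m and x of slug_a in the frame of scrap_station between -0.15 and 0.045 m and y of slug_a in the frame of scrap_station between -0.1 and 0.1 m and z of slug_b in the frame of scrap_station between 0 and 0.075 m and x of slug_b in the frame of scrap_station between -0.15 and 0.045 m and y of slug_b in the frame of scrap_station between -0.1 and 0.1 m and z of corner in the frame of scrap_station between 0 and 0.075 m and x of corner in the frame of scrap_station between -0.15 and 0.045 m and y of corner in the frame of scrap_station between -0.1 and 0.1 m), for 0.2 s.
At the end, for the whole second after the job is handed in: Both temples lie wholly in the tray; every offcut present lies in the drawer space below the shutter plate; the gate is shut to within 4 mm; the squeegee is back in its stand, lip down (within 17 mm of the pocket's floor, tilted less than 0.35 rad) and at rest (all of step 1 and all of step 4 and value of joint gate between -0.004 and 0.004 m and horizontal distance between squeegee and squeegee_stand below 0.035 m and z of squeegee in the frame of squeegee_stand below 0.025 m and angle between squeegee's own z axis and vertical below 0.35 rad and linear speed of squeegee below 0.02 m/s); the robot touches nothing.
It fails at once if the fingers grip or press an offcut with over 4 N (contact force between the fingers and strip_a above 4 N or contact force between the fingers and strip_b above 4 N or contact force between the fingers and slug_a above 4 N or contact force between the fingers and slug_b above 4 N or contact force between the fingers and corner above 4 N).
It fails at once if another thing on the bench is moved more than 4 cm (distance of any of hammer, cleaner_bottle from where it was at the start of the episode above 0.04 m).
Of strip_a, strip_b, slug_a, slug_b, corner only 3 to 5 are there at a start; the rules pass over those that are not, and their reading is None.
At some moment in a run one of strip_a, strip_b, slug_a, slug_b, corner may be knocked a few centimetres aside while the robot is not near it.
Once in a run the grip may slacken for a moment while it holds something.
It also fails if it takes over 176 s, if anything falls off the work surface, if the arm or the gripper's body presses on something with over 40 N, if the wrist force passes 120 N, or if a joint passes its speed limit or range.

### The arm

A 6-joint arm with a two-finger parallel gripper is mounted at the origin on a cart in front of the work surface, level with it; the furniture and walls round the work are solid. World frame = base frame: x ahead of the robot, y to its left, z up, the work surface at z = 0. Lengths are in m, angles in degrees, forces in N, time in s.
With the tool pointing down it reaches from about 0.375 to 0.9 m from the base axis. Payload 3.1 kg.
Tool frame: the origin (TCP) lies on the centre line of the jaws, within the pads' length; the fingertips stand 22 mm ahead of it and the grasp point (between the pads) lies 3 mm ahead of it; z points along the fingers, y is the line along which they close (so a half turn about z gives the same grasp; the last joint's range is limited). The gripper opens to 87 mm and grips with 3 to 60 N. Pads are 19 mm wide; open, the fingers measure 117 mm over their backs; the gripper's body (75 mm by 190 mm) begins 51 mm behind the grasp point.
Start: joints at [-83.394, 30.224, 82.088, -0, 67.689, -10.227], TCP at [0.181, -0.598, 0.218] pointing down, gripper open.
Joint ranges: [-176.69, 176.69], [-43.24, 126.21], [12.49, 139.97], [-82, 262], [0, 151.66], [-163.58, 163.58]. Speed limits (degrees/s): [159.86, 159.86, 180, 180, 180, 180].

### API

Orientations are given as a 3x3 rotation matrix whose columns are the frame's x, y, z axes.
In Python, from rig import * gives the robot as it stands.
- The arm moves only by the shell command python3 -m jog 'ROWS'. ROWS is text: rows parted by semicolons, each of 7 numbers parted by spaces: the shift along the tool's x, y, z in mm, then the turn, a rotation vector about the tool's x, y, z in rad, then the finger opening in mm, from 0 to 87. In form: tx ty tz ax ay az fingers; .... A call has 1 to 12 rows; each row shifts and turns the commanded pose from where the row before left it, along the tool's axes as they then stand; what a row does not reach is not made up. A row lasts 1/8 s, in which the tool goes at most 62.5 mm and 10.7 degrees, less where a joint would pass 70% of its speed; a pose out of reach is approached as far as the arm can. A call with a gripper value outside its range is refused whole. The fingers move at their own pace and stop on an object; the grip force is fixed at half the most. Time passes only in rows, so rows that do not move let the fingers close. It gives the time, the measured TCP pose, the force, the opening and the grip force at its end, in the units of the state.
- read_state(): the state, without advancing time (a new reading comes with each control period).
- capture(name): name is "scene" or "top"; returns a dict with "color" (400x640x3 uint8, red, green, blue), "camera_matrix" (3x3 intrinsics, pixels), "R" (3x3) and "t" (3): a world point X has camera coordinates R X + t. Camera axes: x right, y down, z forward; pixel columns grow to the right and rows downward; lengths in m; the calibration is good to about 2 mm. A picture is of the moment at which its call begins. There is no depth.
- hand_in(): hands the job in; it is judged then, once.
Trained networks look in the newest picture that a camera, given by its name, has taken for a name from the list of things; names that differ only in an ending like _2 or _b are one class to them, and where a whole thing is asked for, a point or a joint stands for the part that bears it (a point fixed in the world has none). Each returns a list of dicts, best first, with "conf" (0 to 1); they miss things now and then, are a little off and sometimes report something else, mostly with a low value. They report only what shows in the picture. A call takes as long as a camera call.
- find_in(camera, target): "at" ([x, y, z] in m, in world coordinates, good to about 4 mm: the middle of the surface that is visible of it).
- trace(camera, target): "pixels" (400x640 bool, what is visible of it).
- place_of(camera, target): "at" ([x, y, z] in m, in world coordinates, good to about 4 mm: a listed point, or the origin of a listed thing).
The state is a dict: "time_s": time; "joint_positions": joint angles; "qvel": joint speeds; "tau": joint torques, N m; "position": TCP position; "tcp_rot": TCP orientation; "force": force on the tool from outside, world axes, zero at the start; "moment": the same for the moment, N m; "opening": opening from 0.0 (shut) to 1.0 (fully open); "grasp_force": force on a finger pad.
Only numpy, scipy, OpenCV 4.12 (cv2) and the standard library are available. Lean on these libraries where they do the work, as an engineer would, in place of code of your own. Each camera call takes 0.05 s, during which the arm holds its last target. There are 200 camera calls.

## Working session

There is one attempt and no reset: what is moved stays moved. The work goes in short steps, Python scripts to look and compute and a shell command to move; the robot and the scene stay as the last step left them, time stands still between calls to the robot, and variables do not carry over. Pictures are saved under pics/ and viewed, at most 16 in all, crops included, and the job is handed in when it is done.

```bash
mkdir -p pics; ls; cat > h.py <<'E'
from rig import *
import numpy as np, cv2
def snap(cam,fn=None):
    c=capture(cam)
    if fn: cv2.imwrite('pics/'+fn,cv2.cvtColor(c['color'],cv2.COLOR_RGB2BGR))
    return c
def proj(c,X):
    p=c['camera_matrix']@(c['R']@np.array(X)+c['t']); return p[:2]/p[2]
def ray(c,uv,z):
    "world point at height z on pixel ray"
    d=c['R'].T@np.linalg.inv(c['camera_matrix'])@np.array([uv[0],uv[1],1.]); o=-c['R'].T@c['t']
    return o+d*(z-o[2])/d[2]
E
python3 - <<'E'
from h import *
np.set_printoptions(precision=4,suppress=True)
for cam in ['scene','top']:
    c=snap(cam,cam+'0.png'); print(cam,-c['R'].T@c['t'])
    for n in ['scrap_station','mouth','apron','gate_grip','squeegee','squeegee_handle','squeegee_stand','strip_a','slug_a','corner','temple_l','temple_l_front','temple_l_tip','temple_tray','hammer','cleaner_bottle']:
        print(n,[(np.round(d['at'],4).tolist(),round(d['conf'],2)) for d in place_of(cam,n)[:4]])
s=read_state();print(s)
E
```

```text
pics
scene [-0.529   0.8653  0.8284]
scrap_station [([0.528, -0.0392, 0.0038], 0.87)]
mouth []
apron [([0.6601, -0.0469, 0.09], 0.6)]
gate_grip [([0.4902, 0.094, 0.1424], 0.68)]
squeegee []
squeegee_handle [([0.3911, 0.2025, 0.1474], 0.82)]
squeegee_stand [([0.3894, 0.204, -0.0007], 0.91)]
strip_a [([0.5246, 0.0239, 0.0915], 0.62), ([0.5696, -0.0377, 0.0877], 0.54)]
slug_a [([0.6257, -0.1048, 0.0888], 0.49), ([0.4573, -0.1123, 0.0949], 0.48)]
corner []
temple_l [([0.4527, -0.0282, 0.0897], 0.61), ([0.4141, -0.0019, 0.0898], 0.44)]
temple_l_front [([0.4157, 0.0453, 0.092], 0.64), ([0.3895, 0.2027, -0.0007], 0.44)]
temple_l_tip [([0.6626, -0.0472, 0.0908], 0.66), ([0.4243, -0.0843, 0.0927], 0.59)]
temple_tray [([0.5551, 0.3194, -0.0006], 0.68), ([0.4362, -0.027, 0.0902], 0.49), ([0.4597, -0.1114, 0.0921], 0.29), ([0.4558, 0.0232, 0.0947], 0.16)]
hammer [([0.4543, -0.1126, 0.0884], 0.72)]
cleaner_bottle [([0.6428, 0.2046, 0.0], 0.44)]
top [0.1752 0.0587 1.1788]
scrap_station [([0.5705, -0.0347, 0.0901], 0.67), ([0.5276, -0.039, -0.0003], 0.66), ([0.4596, 0.0214, 0.0914], 0.65)]
mouth [(
[... 743 characters left out ...]
31], 0.89), ([0.6658, -0.0424, 0.0892], 0.64)]
hammer []
cleaner_bottle [([0.6448, 0.2067, -0.0001], 0.76), ([0.4312, -0.0236, 0.0904], 0.3)]
{'time_s': 1.7, 'joint_positions': array([-83.3932,  30.2253,  82.0876,  -0.0013,  67.6891, -10.2254]), 'qvel': array([ 0.0608, -0.0362, -0.0176, -0.0655,  0.0569, -0.0832]), 'tau': array([  0.0018, -43.9993, -17.698 ,   0.0636,   0.0505,  -0.    ]), 'position': array([ 0.181 , -0.5982,  0.2183]), 'tcp_rot': array([[ 0.9572,  0.2896, -0.    ],
       [ 0.2896, -0.9572,  0.    ],
       [-0.    , -0.    , -1.    ]]), 'force': array([-0.3133, -0.3427, -0.1954]), 'moment': array([0.0431, 0.0309, 0.0301]), 'grasp_force': 0.0, 'opening': 1.0042745864777107}
```

View pics/scene0.png

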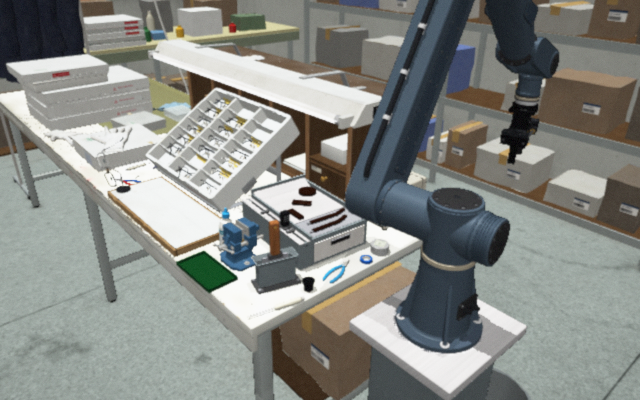

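View pics/top0.png

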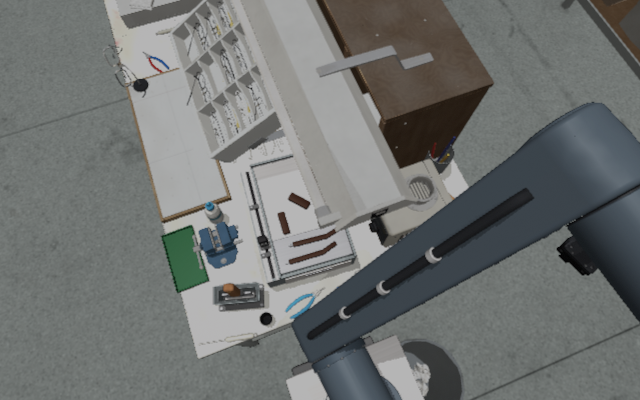

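The scene view shows temples at about (328,219), offcuts at (307,190), (300,203) and (293,216), and the squeegee at (275,240). The top view shows the temples at (310,245), two strips at (299,200) and (283,222), and a shelf hiding the back right of the deck. Next I'll enlarge the station area.

```bash
python3 - <<'E'
import cv2,numpy as np
a=cv2.imread('pics/scene0.png')[160:300,170:390]; b=cv2.imread('pics/top0.png')[110:320,150:400]
a=cv2.resize(a,(800,509),interpolation=cv2.INTER_CUBIC); b=cv2.resize(b,(714,600),interpolation=cv2.INTER_CUBIC)
cv2.imwrite('pics/s0c.png',a);cv2.imwrite('pics/t0c.png',b)
E
```

```text
(no output)
```

View pics/s0c.png

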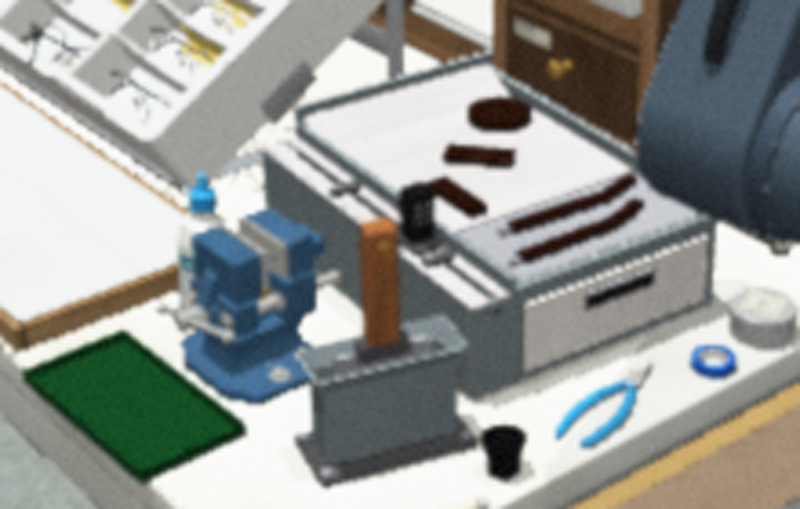

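View pics/t0c.png

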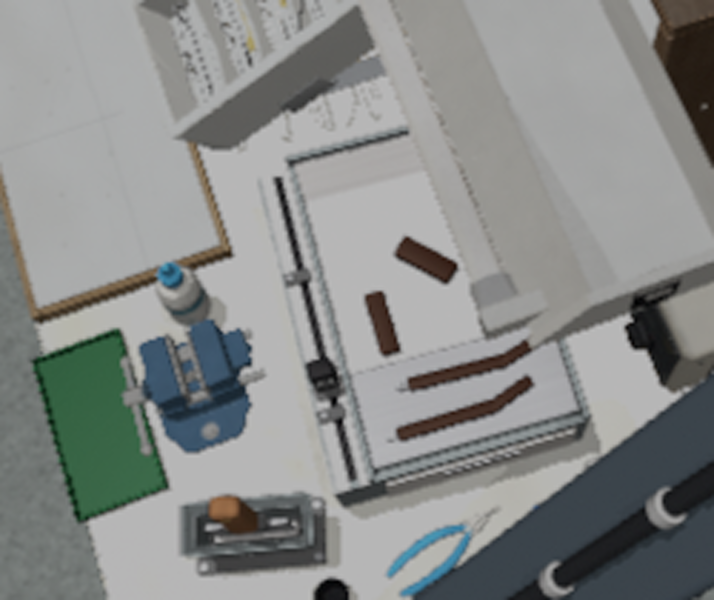

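```bash
cat >> h.py <<'E'
def tri(c1,u1,c2,u2):
    A=[];b=[]
    for c,u in((c1,u1),(c2,u2)):
        d=c['R'].T@np.linalg.inv(c['camera_matrix'])@np.array([u[0],u[1],1.]);d/=np.linalg.norm(d);o=-c['R'].T@c['t']
        P=np.eye(3)-np.outer(d,d);A.append(P);b.append(P@o)
    return np.linalg.lstsq(np.vstack(A),np.hstack(b),rcond=None)[0]
def maskworld(c,m,z):
    v,u=np.nonzero(m); return np.array([ray(c,(a,b),z)[:2] for a,b in zip(u,v)])
E
python3 - <<'E'
from h import *
np.set_printoptions(precision=4,suppress=True)
C={k:capture(k) for k in('scene','top')}
T=lambda p:(150+p[0]/2.857,110+p[1]/2.857); S=lambda p:(170+p[0]/3.636,160+p[1]/3.636)
f=lambda n,t,s:print(n,tri(C['top'],T(t),C['scene'],S(s)))
f('backleft top',(290,160),(300,110)); f('sill left',(375,470),(525,290)); f('sill right',(585,412),(712,222))
f('grip top',(318,365),(418,188)); f('handle top',(218,503),(379,222))
f('tray1',(37,362),(27,378));f('tray2',(120,333),(123,333));f('tray3',(166,487),(243,432));f('tray4',(82,519),(145,478))
f('stand flare a',(190,508),(305,355)); f('flare b',(322,500),(462,322))
print('hood',tri(C['top'],(335,228),C['scene'],(352,130)))
for n,z,cams in [('temple_l',.0965,('top','scene')),('strip_a',.1,('top','scene')),('slug_a',.1,('scene','top')),('corner',.1,('scene','top')),('squeegee_handle',.14,('top',)),('squeegee_stand',.08,('top',)),('temple_tray',.012,('top','scene'))]:
  for cam in cams:
    for d in trace(cam,n)[:4]:
        m=d['pixels']; 
        if m.sum()<8: continue
        w=maskworld(C[cam],m,z); r=cv2.minAreaRect((w*1000).astype(np.float32))
        print(n,cam,round(d['conf'],2),m.sum(),np.round(r[0],0),np.round(r[1],0),round(r[2],1))
E
```

```text
backleft top [0.7089 0.0528 0.114 ]
sill left [0.3905 0.0717 0.0852]
sill right [ 0.3763 -0.1284  0.0777]
grip top [0.4914 0.0908 0.1388]
handle top [0.3925 0.2022 0.1913]
tray1 [0.6412 0.365  0.001 ]
tray2 [0.64   0.2778 0.0066]
tray3 [0.4701 0.2756 0.0016]
tray4 [0.4693 0.3607 0.0011]
stand flare a [0.424  0.2459 0.0814]
flare b [0.387  0.1301 0.0804]
hood [ 0.3847 -0.0608  0.3797]
temple_l top 0.78 240 [414. -16.] [ 18. 140.] 0.3
temple_l top 0.58 203 [453. -36.] [123.  17.] 87.1
temple_l scene 0.75 169 [409. -11.] [ 26. 148.] 0.8
temple_l scene 0.64 133 [447. -37.] [137.  24.] 88.5
strip_a top 0.51 188 [569. -36.] [60. 29.] 41.1
strip_a top 0.46 162 [522.  26.] [20. 64.] 87.1
strip_a top 0.33 333 [391. 194.] [79. 38.] 69.0
strip_a scene 0.6 119 [516.  32.] [30. 81.] 86.8
slug_a scene 0.65 139 [611. -95.] [53. 67.] 50.1
corner top 0.29 332 [392. 194.] [80. 40.] 69.0
squeegee_handle top 0.66 369 [383. 189.] [81. 36.] 69.0
squeegee_handle top 0.61 1951 [514. 293.] [162.  85.] 1.4
squeegee_stand top 0.77 856 [381. 200.] [130.  66.] 73.7
squeegee_stand top 0.57 258 [417. -18.] [ 21. 143.] 2.0
squeegee_stand top 0.26 8268 [545. -17.] [253. 368.] 85.5
temple_tray top 0.85 1818 [554. 321.] [177.  94.] 0.7
temple_tray top 0.24 8098 [567. -21.] [269. 388.] 85.2
temple_tray scene 0.94 1354 [547. 328.] [191.  98.] 0.9
temple_tray scene 0.47 171 [ 518. -110.] [165.  28.] 89.1
```

```bash
python3 - <<'E'
from h import *
np.set_printoptions(precision=3,suppress=True)
C={k:capture(k) for k in('scene','top')}
for uv in [(336,228),(318,208),(282,110),(400,190),(248,2),(318,210)]:
    print(uv,[(z,ray(C['top'],uv,z)[:2],proj(C['scene'],ray(C['top'],uv,z)).round()) for z in (.3,.4,.5,.6,.7)])
for d in trace('top','temple_l')[:2]:
    w=maskworld(C['top'],d['pixels'],.0965); front=w[:,1].max(); w=w[w[:,1]>front-.095]
    l=cv2.fitLine((w*1000).astype(np.float32),cv2.DIST_L2,0,.1,.1).ravel(); print(l, np.degrees(np.arctan2(l[1],l[0])),front)
E
```

```text
(336, 228) [(0.3, array([ 0.406, -0.074]), array([349., 154.])), (0.4, array([ 0.379, -0.059]), array([353., 123.])), (0.5, array([ 0.353, -0.044]), array([358.,  89.])), (0.6, array([ 0.327, -0.029]), array([363.,  51.])), (0.7, array([ 0.301, -0.014]), array([369.,   7.]))]
(318, 208) [(0.3, array([ 0.463, -0.054]), array([329., 150.])), (0.4, array([ 0.431, -0.041]), array([335., 120.])), (0.5, array([ 0.398, -0.028]), array([341.,  87.])), (0.6, array([ 0.365, -0.015]), array([348.,  49.])), (0.7, array([ 0.332, -0.003]), array([355.,   6.]))]
(282, 110) [(0.3, array([ 0.734, -0.063]), array([275., 126.])), (0.4, array([ 0.67 , -0.049]), array([283., 100.])), (0.5, array([ 0.607, -0.035]), array([292.,  72.])), (0.6, array([ 0.543, -0.021]), array([302.,  39.])), (0.7, array([ 0.48 , -0.007]), array([314.,   1.]))]
(400, 190) [(0.3, array([ 0.437, -0.244]), array([381., 138.])), (0.4, array([ 0.407, -0.21 ]), array([383., 110.])), (0.5, array([ 0.378, -0.175]), array([385.,  79.])), (0.6, array([ 0.348, -0.141]), array([388.,  44.])), (0.7, array([ 0.318, -0.106]), array([391.,   4.]))]
(248, 2) [(0.3, array([ 1.094, -0.089]), array([223., 100.])), (0.4, array([ 0.989, -0.072]), array([232.,  79.])), (0.5, array([ 0.885, -0.055]), array([243.,  55.])), (0.6, array([ 0.78 , -0.039]), array([256.,  27.])), (0.7, array([ 0.676, -0.022]), array([272.,  -6.]))]
(318, 210) [(0.3, array([ 0.459, -0.052]), array([330., 151.])), (0.4, array([ 0.427, -0.039]), array([335., 120.])), (0.5, array([ 0.394, -0.027]), array([341.,  87.])), (0.6, array([ 0.362, -0.014]), array([348.,  49.])), (0.7, array([ 0.33 , -0.002]), array([356.,   6.]))]
[  0.067   0.998 414.346   6.26 ] 86.171555 0.053952703237577095
[  0.112   0.994 453.956 -16.109] 83.58082 0.030274815551013697
```

```bash
python3 - <<'E'
import cv2,numpy as np
a=cv2.imread('pics/scene0.png')[30:230,140:440]; b=cv2.imread('pics/top0.png')[0:260,230:480]
a=cv2.resize(a,(400,267),interpolation=cv2.INTER_CUBIC) if 0 else cv2.resize(a,None,fx=1.4,fy=1.4,interpolation=cv2.INTER_CUBIC); b=cv2.resize(b,None,fx=1.5,fy=1.5,interpolation=cv2.INTER_CUBIC)
o=np.zeros((400,800,3),np.uint8);o[:a.shape[0],:a.shape[1]]=a;o[:b.shape[0],424:424+b.shape[1]]=b[:400]
cv2.imwrite('pics/hood.png',o)
E
```

```text
(no output)
```

View pics/hood.png

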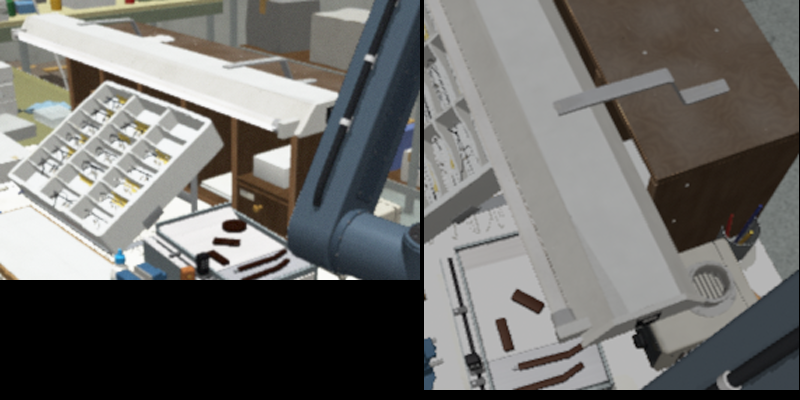

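Overhead hood: its edge runs at about y = −0.05, z ≈ 0.38, over the right half of the deck. So I'll tilt the tool to reach under it. Next are the vice extents and a row planner.

```bash
cat >> h.py <<'E'
from scipy.spatial.transform import Rotation as Ro
def Rt(yaw,tilt):
    "tool rot: yaw deg of tool x, tilt deg about tool y so that tool z leans to the -x_tool side"
    a=np.radians(yaw); R0=np.array([[np.cos(a),np.sin(a),0],[np.sin(a),-np.cos(a),0],[0,0,-1]])
    return R0@Ro.from_euler('y',-tilt,degrees=True).as_matrix()
def plan(wps,f0,step=45,rot=.16,start=None):
    """wps: (pos, yaw, tilt, fingers[, step]); prints rows to type, 12 per call"""
    s=read_state(); p,R=(s['position'].copy(),s['tcp_rot'].copy()) if start is None else start; rows=[]
    for w in wps:
        q=np.array(w[0],float); Q=Rt(w[1],w[2]); st=w[4] if len(w)>4 else step
        rv=Ro.from_matrix(R.T@Q).as_rotvec()
        n=max(1,int(np.ceil(max(np.linalg.norm(q-p)*1000/st,np.linalg.norm(rv)/rot))))
        p0,R0=p.copy(),R.copy()
        for k in range(1,n+1):
            t=np.round(R.T@(p0+(q-p0)*k/n-p)*1000); a=np.round(Ro.from_matrix(R.T@R0@Ro.from_rotvec(rv*k/n).as_matrix()).as_rotvec(),2 if k<n else 3)
            p=p+R@t/1000; R=R@Ro.from_rotvec(a).as_matrix()
            rows.append(' '.join('%g'%(v+0.) for v in (*t,*a,w[3])))
        rows.append('|')
    out=[];n=0
    for r in rows:
        if r=='|': print('; '.join(out)); out=[]; n=0
        else:
            out.append(r)
            if len(out)==12: print('; '.join(out)); out=[]
    return p,R
def st():
    s=read_state(); R=s['tcp_rot']; print('t %.1f'%s['time_s'],'p',np.round(s['position'],4),'z',np.round(R[:,2],3),'x',np.round(R[:,0],3),'F',np.round(s['force'],1),'open %.3f gf %.1f'%(s['opening'],s['grasp_force']),'j',np.round(s['joint_positions']))
E
python3 - <<'E'
from h import *
np.set_printoptions(precision=3,suppress=True)
C={k:capture(k) for k in('scene','top')}
T=lambda p:(150+p[0]/2.857,110+p[1]/2.857); S=lambda p:(170+p[0]/3.636,160+p[1]/3.636)
for n,t,s in [('frontjaw L',(143,345),(195,237)),('rearjaw',(213,322),(295,212)),('handle nearend',(148,450),(215,335)),('base near',(210,440),(265,398)),('screw right',(260,375),(338,275))]:
    print(n,tri(C['top'],T(t),C['scene'],S(s)))
print(tri(C['top'],(334,230),C['scene'],(338,126)))
plan([((.30,-.45,.5),16.8,0,60),((.45,.10,.5),86,0,40),((.456,.05,.22),84,35,28),((.457,-.001,.15),84,35,28)],60,step=55,rot=.18)
E
```

```text
frontjaw L [0.579 0.24  0.11 ]
rearjaw [0.568 0.165 0.114]
handle nearend [0.495 0.273 0.073]
base near [ 0.506  0.227 -0.01 ]
screw right [0.524 0.148 0.066]
[ 0.393 -0.043  0.39 ]
22 -15 -40 0 0 0 60; 23 -16 -40 0 0 0 60; 22 -15 -41 0 0 0 60; 23 -15 -40 0 0 0 60; 22 -16 -40 0 0 0 60; 22 -15 -40 0 0 0 60; 23 -15 -41 0 0 0.001 60
27 -44 0 0 0 -0.11 40; 33 -41 0 0 0 -0.11 40; 36 -37 0 0 0 -0.11 40; 40 -32 0 0 0 -0.11 40; 44 -28 0 0 0 -0.11 40; 46 -23 0 0 0 -0.11 40; 49 -18 0 0 0 -0.11 40; 50 -13 0 0 0 -0.11 40; 52 -7 0 0 0 -0.11 40; 51 -1 0 0 0 -0.11 40; 52 5 0 0 0 -0.108 40
-8 2 47 0 -0.1 0.01 28; -4 1 47 0 -0.1 0 28; 1 2 47 0 -0.11 0.01 28; 7 1 47 0.01 -0.1 0 28; 11 2 47 0 -0.1 0.01 28; 16 2 44 0 -0.101 0.003 28
-1 3 43 0 0 0 28; -1 4 44 0 0 0 28
```

```bash
python3 -m jog '22 -15 -40 0 0 0 60; 23 -16 -40 0 0 0 60; 22 -15 -41 0 0 0 60; 23 -15 -40 0 0 0 60; 22 -16 -40 0 0 0 60; 22 -15 -40 0 0 0 60; 23 -15 -41 0 0 0 60'
python3 -m jog '27 -44 0 0 0 -0.11 40; 33 -41 0 0 0 -0.11 40; 36 -37 0 0 0 -0.11 40; 40 -32 0 0 0 -0.11 40; 44 -28 0 0 0 -0.11 40; 46 -23 0 0 0 -0.11 40; 49 -18 0 0 0 -0.11 40; 50 -13 0 0 0 -0.11 40; 52 -7 0 0 0 -0.11 40; 51 -1 0 0 0 -0.11 40; 52 5 0 0 0 -0.11 40; 0 0 0 0 0 0 40'
python3 - <<'E'
from h import *
st()
plan([((.456,.05,.22),84,35,28),((.457,-.001,.15),84,35,28)],28)
E
```

```text
time_s: 3.52
position: [0.3007, -0.4493, 0.5017]
tcp_rot: [[0.957, 0.289, 0.0], [0.289, -0.957, -0.0], [0.0, 0.0, -1.0]]
force: [-0.1, 0.3, 0.7]
opening: 0.69
grasp_force: 0.0
time_s: 5.03
position: [0.4497, 0.1029, 0.5001]
tcp_rot: [[0.061, 0.998, -0.0], [0.998, -0.061, 0.001], [0.001, -0.0, -1.0]]
force: [-0.1, -1.0, 1.0]
opening: 0.462
grasp_force: 0.0
t 5.0 p [0.4497 0.1029 0.5001] z [-0.     0.001 -1.   ] x [0.061 0.998 0.001] F [-0.1 -1.   1. ] open 0.462 gf 0.0 j [-1.  4. 77.  0. 99.  2.]
-8 1 40 0 -0.09 0.01 28; -3 2 40 0 -0.08 0 28; -1 1 41 0.01 -0.09 0.01 28; 3 2 41 0 -0.09 0 28; 7 2 40 0 -0.09 0.01 28; 10 2 39 0 -0.08 0.01 28; 13 1 39 0.003 -0.091 0.003 28
0 3 43 0 0 0 28; -1 4 43 0 0 0 28
```

```bash
python3 -m jog '-8 1 40 0 -0.09 0.01 28; -3 2 40 0 -0.08 0 28; -1 1 41 0.01 -0.09 0.01 28; 3 2 41 0 -0.09 0 28; 7 2 40 0 -0.09 0.01 28; 10 2 39 0 -0.08 0.01 28; 13 1 39 0 -0.09 0 28; 0 3 43 0 0 0 28; -1 4 43 0 0 0 28; 0 0 0 0 0 0 28'
python3 - <<'E'
from h import *
st()
s=read_state()
for cam in ['scene','top']:
    c=snap(cam,'a_%s.png'%cam)
    for n in ['temple_l','temple_l_front','slug_a','corner']: print(cam,n,[(np.round(d['at'],4).tolist(),round(d['conf'],2)) for d in place_of(cam,n)[:3]])
    uv=proj(c,s['position']);print(uv)
a=cv2.imread('pics/a_scene.png')[150:250,230:380];b=cv2.imread('pics/a_top.png')[110:310,220:420]
o=np.zeros((600,800,3),np.uint8);a=cv2.resize(a,(400,267));b=cv2.resize(b,(400,400));o[:267,:400]=a;o[:400,400:]=b
cv2.imwrite('pics/a.png',o[:400])
plan([((.457,-.001,.1135),84,35,28)],28)
E
```

```text
time_s: 6.28
position: [0.4553, -0.0065, 0.1488]
tcp_rot: [[0.088, 0.994, -0.067], [0.814, -0.111, -0.57], [-0.574, -0.004, -0.819]]
force: [0.4, 0.1, 0.3]
opening: 0.322
grasp_force: 0.0
t 6.3 p [ 0.4553 -0.0065  0.1488] z [-0.067 -0.57  -0.819] x [ 0.088  0.814 -0.574] F [0.4 0.1 0.3] open 0.322 gf 0.0 j [  7.  33. 106. -41.  59.  40.]
scene temple_l [([0.4554, -0.0258, 0.0931], 0.58), ([0.4173, 0.001, 0.0887], 0.57), ([0.5241, 0.0229, 0.0918], 0.49)]
scene temple_l_front [([0.4144, 0.0451, 0.0913], 0.51)]
scene slug_a [([0.6436, 0.2049, 0.0018], 0.38)]
scene corner []
[318.25760754 202.91155824]
top temple_l [([0.4142, -0.0012, 0.091], 0.6), ([0.4551, -0.0268, 0.0911], 0.46)]
top temple_l_front [([0.4171, 0.0455, 0.0963], 0.71), ([0.4215, -0.0884, 0.0943], 0.5)]
top slug_a []
top corner []
[301.81101239 236.58600304]
24 -1 29 0.001 -0.001 -0.003 28
```

View pics/a.png

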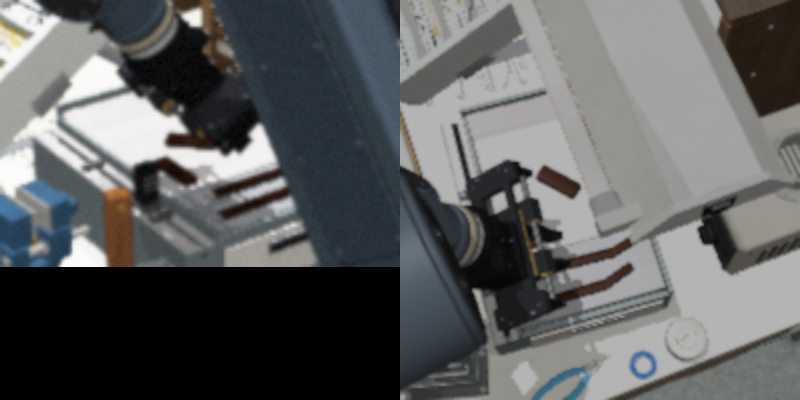

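The gripper straddles the rear temple's hinge end. The slug is hidden behind the hand. Descend and grip.

```bash
python3 -m jog '13 1 13 0 0 0 28; 13 1 12 0 0 0 28; 0 0 0 0 0 0 28; 0 0 0 0 0 0 0; 0 0 0 0 0 0 0; 0 0 0 0 0 0 0; 0 0 0 0 0 0 0'
python3 - <<'E'
from h import *
st()
plan([((.458,.0,.16),84,35,0,30),((.44,.2,.26),120,35,0),((.49,.305,.2),175,35,0)],0)
E
```

```text
time_s: 7.65
position: [0.4601, 0.0025, 0.1153]
tcp_rot: [[0.089, 0.994, -0.06], [0.815, -0.107, -0.57], [-0.573, 0.002, -0.82]]
force: [-0.5, -0.6, 0.2]
opening: 0.02
grasp_force: 0.0
t 7.7 p [0.4601 0.0025 0.1153] z [-0.06 -0.57 -0.82] x [ 0.089  0.815 -0.573] F [-0.5 -0.6  0.2] open 0.020 gf 0.0 j [  8.  36. 106. -42.  56.  44.]
-14 -1 -18 0 0 0 0; -14 -1 -17 0 -0.001 -0.003 0
21 -8 -39 -0.07 0 -0.1 0; 21 -3 -39 -0.07 0 -0.11 0; 22 3 -40 -0.08 0 -0.1 0; 20 7 -39 -0.07 0 -0.1 0; 20 13 -38 -0.07 0 -0.105 0
15 16 2 -0.09 0 -0.13 0; 12 17 3 -0.09 0 -0.13 0; 11 19 5 -0.1 0 -0.13 0; 7 19 7 -0.09 0 -0.13 0; 6 19 9 -0.09 0 -0.14 0; 2 19 10 -0.091 0.001 -0.126 0
```

```bash
python3 -m jog '-14 0 -18 0 0 0 28; -7 0 -10 0 0 0 28'
python3 - <<'E'
from h import *
st()
for cam in ['scene','top']:
    c=snap(cam,'b_%s.png'%cam)
    for n in ['temple_l','temple_l_front']: print(cam,n,[(np.round(d['at'],4).tolist(),round(d['conf'],2)) for d in place_of(cam,n)[:3]])
    s=read_state();print(proj(c,s['position']+.022*s['tcp_rot'][:,2]))
a=cv2.imread('pics/b_scene.png')[180:240,280:370];b=cv2.imread('pics/b_top.png')[190:290,260:360]
o=np.zeros((400,800,3),np.uint8);a=cv2.resize(a,(400,267),interpolation=cv2.INTER_CUBIC);b=cv2.resize(b,(400,400),interpolation=cv2.INTER_CUBIC);o[:267,:400]=a;o[:400,400:]=b
cv2.imwrite('pics/b.png',o[:400])
E
```

```text
time_s: 7.9
position: [0.4601, 0.0014, 0.1509]
tcp_rot: [[0.089, 0.994, -0.059], [0.815, -0.107, -0.57], [-0.573, 0.002, -0.82]]
force: [0.7, -0.0, 1.5]
opening: 0.168
grasp_force: 0.0
t 7.9 p [0.4601 0.0014 0.1509] z [-0.059 -0.57  -0.82 ] x [ 0.089  0.815 -0.573] F [ 0.7 -0.   1.5] open 0.168 gf 0.0 j [  8.  33. 105. -40.  59.  40.]
scene temple_l [([0.4139, -0.0005, 0.0877], 0.67), ([0.4538, -0.0266, 0.0891], 0.45)]
scene temple_l_front [([0.4174, 0.046, 0.0892], 0.62)]
[318.55715458 206.93412805]
top temple_l [([0.453, -0.0277, 0.0873], 0.77), ([0.4133, -0.0032, 0.0893], 0.72)]
top temple_l_front [([0.4166, 0.0455, 0.0932], 0.62), ([0.3882, 0.2029, 0.0063], 0.6)]
[303.34713018 236.74712092]
```

View pics/b.png

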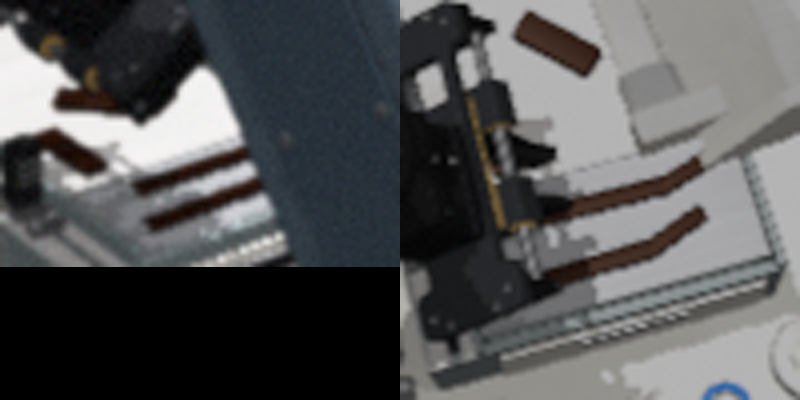

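The temples haven't moved. The fingers closed just above the bar, so go lower in steps while watching the force.

```bash
python3 -m jog '10 -1 15 0 0 0 28; 10 -1 14 0 0 0 28; 3 -1 4 0 0 0 28; 0 0 0 0 0 0 28'; python3 -m jog '0 0 0 0 0 0 0; 0 0 0 0 0 0 0; 0 0 0 0 0 0 0; 0 0 0 0 0 0 0'
```

```text
time_s: 8.7
position: [0.4562, 0.0016, 0.1088]
tcp_rot: [[0.087, 0.994, -0.062], [0.815, -0.107, -0.57], [-0.573, -0.001, -0.819]]
force: [0.1, -1.1, -0.0]
opening: 0.325
grasp_force: 0.0
time_s: 9.2
position: [0.457, 0.0017, 0.11]
tcp_rot: [[0.089, 0.994, -0.06], [0.815, -0.107, -0.57], [-0.573, 0.002, -0.82]]
force: [0.1, 0.0, -0.9]
opening: 0.021
grasp_force: 0.0
```

```bash
python3 - <<'E'
from h import *
st()
for cam in ['scene','top']:
    c=snap(cam,'c_%s.png'%cam)
    for n in ['temple_l','temple_l_front']: print(cam,n,[(np.round(d['at'],4).tolist(),round(d['conf'],2)) for d in place_of(cam,n)[:3]])
    s=read_state();print(proj(c,s['position']+.022*s['tcp_rot'][:,2]))
a=cv2.imread('pics/c_scene.png')[180:240,280:370];b=cv2.imread('pics/c_top.png')[190:290,260:360]
o=np.zeros((400,800,3),np.uint8);a=cv2.resize(a,(400,267),interpolation=cv2.INTER_CUBIC);b=cv2.resize(b,(400,400),interpolation=cv2.INTER_CUBIC);o[:267,:400]=a;o[:400,400:]=b
cv2.imwrite('pics/c.png',o[:400])
E
```

```text
t 9.2 p [0.457  0.0017 0.11  ] z [-0.06 -0.57 -0.82] x [ 0.089  0.815 -0.573] F [ 0.1  0.  -0.9] open 0.021 gf 0.0 j [  8.  37. 106. -43.  55.  45.]
scene temple_l [([0.415, -0.0002, 0.0898], 0.63), ([0.4526, -0.028, 0.0928], 0.55)]
scene temple_l_front [([0.4189, 0.0439, 0.0924], 0.6)]
[319.10451366 219.38204492]
top temple_l [([0.4131, -0.001, 0.0896], 0.65), ([0.4545, -0.0279, 0.0881], 0.53)]
top temple_l_front [([0.4143, -0.0024, 0.09], 0.39), ([0.574, -0.0353, 0.0903], 0.23)]
[304.05994657 241.59650434]
```

View pics/c.png

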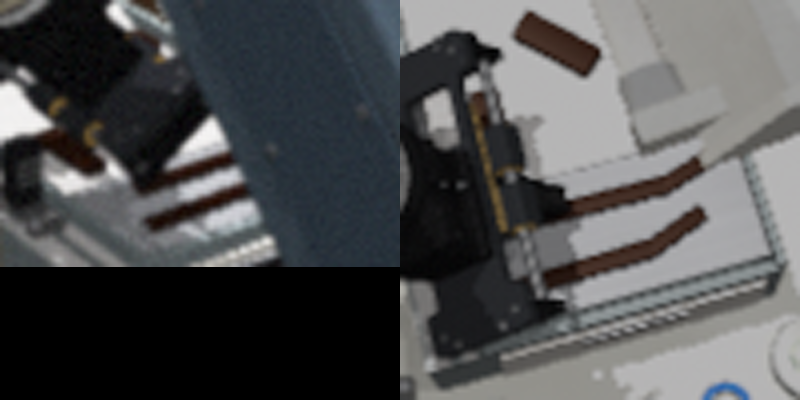

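```bash
python3 -m jog '0 0 0 0 0 0 28; 0 0 0 0 0 0 28; 0 0 0 0 0 0 28; 0 0 0 0 0 0 28' | grep -E "pos|force|open"; for i in 1; do python3 -m jog '2 0 2 0 0 0 28; 0 0 0 0 0 0 28'; python3 -m jog '2 0 3 0 0 0 28; 0 0 0 0 0 0 28'; python3 -m jog '2 0 2 0 0 0 28; 0 0 0 0 0 0 28'; done | grep -E "pos|force"
```

```text
position: [0.4568, 0.0016, 0.1098]
force: [0.9, -0.4, -0.6]
opening: 0.297
grasp_force: 0.0
position: [0.4567, 0.0022, 0.1067]
force: [1.0, -0.3, -0.4]
grasp_force: 0.0
position: [0.4567, 0.002, 0.1031]
force: [0.3, -0.4, -0.4]
grasp_force: 0.0
position: [0.4568, 0.0026, 0.1004]
force: [0.5, -0.4, -0.9]
grasp_force: 0.0
```

```bash
python3 -m jog '0 0 0 0 0 0 0; 0 0 0 0 0 0 0; 0 0 0 0 0 0 0; 0 0 0 0 0 0 0'
```

```text
time_s: 11.25
position: [0.457, 0.0025, 0.1006]
tcp_rot: [[0.088, 0.994, -0.06], [0.815, -0.107, -0.57], [-0.573, 0.001, -0.82]]
force: [0.1, 0.4, 0.9]
opening: 0.021
grasp_force: 0.0
```

```bash
python3 - <<'E'
from h import *
C={}
for cam in ['scene','top']:
    c=C[cam]=snap(cam,'d_%s.png'%cam)
    s=read_state(); p=s['position'];z=s['tcp_rot'][:,2]
    print(cam,proj(c,p),proj(c,p+.022*z))
    img=cv2.imread('pics/d_%s.png'%cam)
    u,v=proj(c,p).astype(int)
    cr=cv2.resize(img[v-33:v+33,u-33:u+33],(396,396),interpolation=cv2.INTER_CUBIC)
    for k,col in((0,(0,255,0)),(.022,(0,0,255))):
        q=(proj(c,p+k*z)-(u-33,v-33))*6+3; cv2.circle(cr,tuple(int(x) for x in q),4,col,1)
    C[cam+'i']=cr
cv2.imwrite('pics/d.png',np.hstack([C['scenei'],C['topi']]))
E
```

```text
scene [315.42554175 218.04121994] [318.82887979 222.16365321]
top [299.05514041 242.01193601] [303.82905738 242.54465924]
```

View pics/d.png

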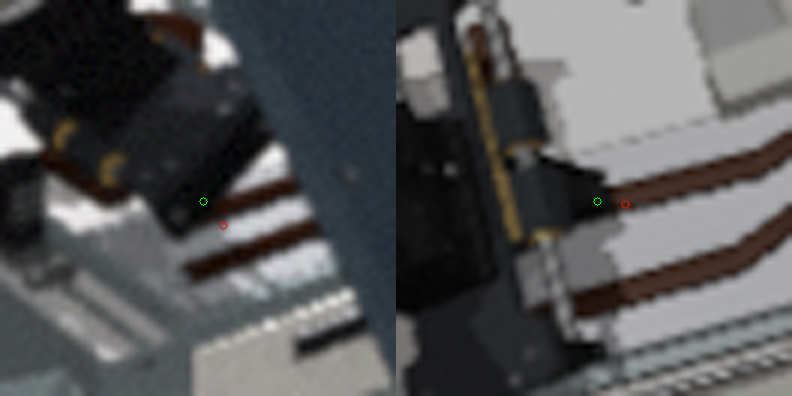

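```bash
python3 - <<'E'
from h import *
C={k:capture(k) for k in('scene','top')}
X=tri(C['top'],(299.5,241.8),C['scene'],(311.5,223.7)); print(X, proj(C['top'],X),proj(C['scene'],X)); st()
E
```

```text
[0.46690681 0.00313254 0.07627193] [297.96728878 241.05242684] [313.03161186 223.97235156]
t 11.4 p [0.457  0.0026 0.1006] z [-0.06 -0.57 -0.82] x [ 0.088  0.815 -0.573] F [-0.2 -0.4  1.3] open 0.006 gf 0.0 j [  8.  38. 107. -43.  54.  46.]
```

Both views show the real fingertips only about 5 mm ahead of the TCP, because the temple is still visible at the predicted tip position. I'll descend until contact, fingers open.

```bash
(python3 -m jog '0 0 0 0 0 0 28; 0 0 0 0 0 0 28; 0 0 0 0 0 0 28'; for i in 1; do python3 -m jog '2 0 2 0 0 0 28; 0 0 0 0 0 0 28'; python3 -m jog '1 0 2 0 0 0 28; 0 0 0 0 0 0 28'; python3 -m jog '1 0 2 0 0 0 28; 0 0 0 0 0 0 28';done) | grep -E "pos|force:"
```

```text
position: [0.4569, 0.0025, 0.1006]
force: [-0.6, -0.3, 0.9]
grasp_force: 0.0
position: [0.4569, 0.0031, 0.0976]
force: [-0.7, 0.9, -0.5]
grasp_force: 0.0
position: [0.4568, 0.0027, 0.0954]
force: [0.3, 0.1, -0.1]
grasp_force: 0.0
position: [0.4568, 0.0023, 0.0932]
force: [-0.2, -0.3, 0.2]
grasp_force: 0.0
```

```bash
python3 -m jog '0 0 0 0 0 0 0; 0 0 0 0 0 0 0; 0 0 0 0 0 0 0; 0 0 0 0 0 0 0'
python3 - <<'E'
from h import *
C={}
for cam in ['scene','top']:
    c=C[cam]=snap(cam,'e_%s.png'%cam)
    s=read_state(); p=s['position'];R=s['tcp_rot']
    img=cv2.imread('pics/e_%s.png'%cam)
    u,v=proj(c,p).astype(int)
    cr=cv2.resize(img[v-33:v+33,u-33:u+33],(396,396),interpolation=cv2.INTER_CUBIC)
    for X,col in((p,(0,255,0)),(p+.022*R[:,2],(0,0,255)),(p+.048*R[:,0],(255,0,0)),(np.array([.4555,-.027,.0965]),(255,255,0)),(np.array([.461,.022,.0965]),(255,0,255))):
        q=(proj(c,X)-(u-33,v-33))*6+3; cv2.circle(cr,tuple(int(x) for x in q),4,col,1)
    C[cam+'i']=cr
    for n in ['temple_l']: print(cam,n,[(np.round(d['at'],4).tolist(),round(d['conf'],2)) for d in place_of(cam,n)[:3]])
cv2.imwrite('pics/e.png',np.hstack([C['scenei'],C['topi']]))
E
```

```text
time_s: 13.08
position: [0.457, 0.0024, 0.0934]
tcp_rot: [[0.088, 0.994, -0.06], [0.815, -0.107, -0.57], [-0.573, 0.001, -0.82]]
force: [0.3, -0.6, -0.7]
opening: 0.14
grasp_force: 30.0
scene temple_l [([0.4537, -0.026, 0.0918], 0.52), ([0.6426, 0.2055, -0.0017], 0.44), ([0.4145, 0.0032, 0.0906], 0.4)]
top temple_l [([0.457, -0.026, 0.0885], 0.46)]
```

View pics/e.png

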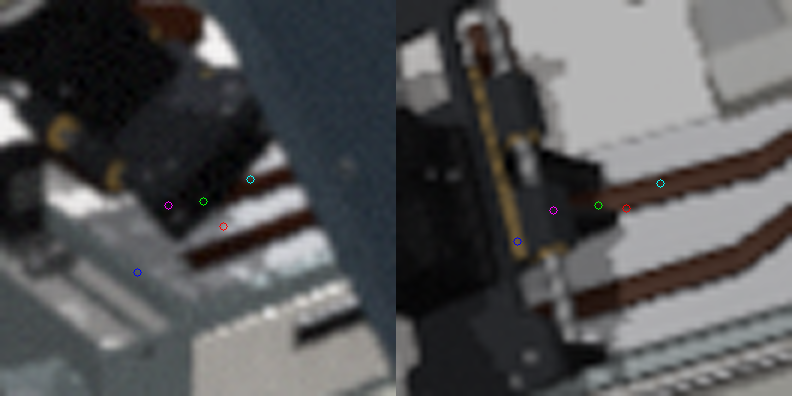

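Gripped: 30 N, 12 mm opening. So effectively the fingertips sit about at the TCP point, not 22 mm ahead. Carry it to the tray.

```bash
python3 - <<'E'
from h import *
plan([((.458,.005,.16),84,35,0,30),((.42,.12,.27),120,35,0),((.50,.334,.25),180,35,0),((.5,.334,.05),180,35,0),((.5,.334,.012),180,35,0,20)],0)
E
```

```text
-12 0 -19 0 0 0 0; -12 1 -18 0 0 0 0; -12 0 -19 0 -0.001 -0.003 0
7 -12 -38 -0.09 0 -0.13 0; 8 -8 -40 -0.09 0 -0.13 0; 9 -4 -40 -0.09 0 -0.13 0; 9 2 -39 -0.09 -0.001 -0.124 0
19 25 -10 -0.09 0 -0.12 0; 15 28 -7 -0.08 0 -0.13 0; 12 30 -5 -0.09 0 -0.12 0; 8 32 -2 -0.08 0 -0.12 0; 4 32 0 -0.09 0 -0.12 0; 0 33 4 -0.09 0 -0.13 0; -4 32 6 -0.081 0 -0.118 0
23 0 33 0 0 0 0; 23 0 33 0 0 0 0; 23 0 32 0 0 0 0; 23 0 33 0 0 0 0; 23 0 33 0 0 0 0
11 0 15 0 0 0 0; 11 0 16 0 0 0 0
```

```bash
(python3 -m jog '-12 0 -19 0 0 0 0; -12 1 -18 0 0 0 0; -12 0 -19 0 0 0 0; 7 -12 -38 -0.09 0 -0.13 0; 8 -8 -40 -0.09 0 -0.13 0; 9 -4 -40 -0.09 0 -0.13 0; 9 2 -39 -0.09 0 -0.124 0'; python3 -m jog '19 25 -10 -0.09 0 -0.12 0; 15 28 -7 -0.08 0 -0.13 0; 12 30 -5 -0.09 0 -0.12 0; 8 32 -2 -0.08 0 -0.12 0; 4 32 0 -0.09 0 -0.12 0; 0 33 4 -0.09 0 -0.13 0; -4 32 6 -0.08 0 -0.12 0'; python3 -m jog '23 0 33 0 0 0 0; 23 0 33 0 0 0 0; 23 0 32 0 0 0 0; 23 0 33 0 0 0 0; 0 0 0 0 0 0 0') | grep -E 'pos|open|grasp'
python3 - <<'E'
from h import *
st()
for cam in ['scene','top']:
    c=snap(cam)
    for n in ['temple_l','temple_l_front','temple_l_tip']: print(cam,n,[(np.round(d['at'],4).tolist(),round(d['conf'],2)) for d in place_of(cam,n)[:4]])
plan([((.5,.334,.05),180,35,0),((.5,.334,.012),180,35,0,20)],0)
E
```

```text
position: [0.4198, 0.1207, 0.2704]
opening: 0.141
grasp_force: 30.0
position: [0.5002, 0.3345, 0.2501]
opening: 0.137
grasp_force: 30.0
position: [0.5031, 0.3382, 0.0976]
opening: 0.135
grasp_force: 30.0
t 15.7 p [0.5031 0.3382 0.0976] z [ 0.561 -0.011 -0.828] x [-0.828 -0.002 -0.561] F [-0.   0.5 -0. ] open 0.135 gf 30.0 j [ 33.  37. 111. -82.  18.  19.]
scene temple_l [([0.5139, 0.3376, 0.0711], 0.64), ([0.417, 0.0028, 0.0861], 0.52)]
scene temple_l_front [([0.5558, 0.3234, 0.0009], 0.56), ([0.4166, 0.0452, 0.0938], 0.47)]
scene temple_l_tip [([0.4239, -0.0855, 0.0923], 0.72)]
top temple_l [([0.4143, -0.0022, 0.0923], 0.5), ([0.5192, 0.3373, 0.0686], 0.47)]
top temple_l_front [([0.4175, 0.0442, 0.0935], 0.62), ([0.5263, 0.022, 0.0933], 0.34)]
top temple_l_tip [([0.4202, -0.0875, 0.0943], 0.62), ([0.5215, 0.3364, 0.0709], 0.31)]
16 -2 20 0 0 0 0; 17 -3 20 -0.008 -0.01 -0.001 0
11 0 16 0 0 0 0; 11 0 15 0 0 0 0
```

```bash
python3 - <<'E'
from h import *
for cam in ['scene','top']:
    c=snap(cam)
    for d in trace(cam,'temple_l')[:3]:
        v,u=np.nonzero(d['pixels'])
        o=-c['R'].T@c['t']
        W=[]
        for a,b in zip(u,v):
            r=ray(c,(a,b),0)-o; W.append(o+r*(.338-o[1])/r[1])
        W=np.array(W); 
        if abs(ray(c,(u.mean(),v.mean()),.07)[1]-.33)<.05:
            print(cam,d['conf'],len(W)); i=np.argsort(W[:,2] if cam=='scene' else W[:,0]); print(W[i][[0,1,-2,-1]].round(3), W.mean(0))
E
```

```text
scene 0.5 117
[[ 0.617  0.338 -0.019]
 [ 0.611  0.338 -0.016]
 [ 0.486  0.338  0.101]
 [ 0.491  0.338  0.102]] [0.55100501 0.338      0.04260468]
top 0.37 56
[[0.531 0.338 0.072]
 [0.533 0.338 0.079]
 [0.565 0.338 0.055]
 [0.566 0.338 0.037]] [0.54972244 0.338      0.05391342]
```

The temple pivoted tip-down by about 43° in the grip, and j4 is at its limit. I'll lower with less tilt, so the tip slides along the tray floor, and release low.

```bash
python3 - <<'E'
from h import *
plan([((.502,.335,.055),180,22,0,12)],0,rot=.06)
E
```

```text
7 -1 9 0 0.05 0 0; 6 -1 10 0 0.06 0 0; 6 -1 9 -0.01 0.05 0 0; 5 -1 11 0.002 0.056 -0.002 0
```

```bash
python3 -m jog '7 -1 9 0 0.05 0 0; 6 -1 10 0 0.06 0 0; 6 -1 9 0 0.05 0 0; 5 -1 11 0 0.056 0 0; 0 0 0 0 0 0 0'
python3 - <<'E'
from h import *
st()
for cam in ['scene','top']:
    c=snap(cam)
    for d in trace(cam,'temple_l')[:3]:
        v,u=np.nonzero(d['pixels'])
        o=-c['R'].T@c['t']
        W=[]
        for a,b in zip(u,v):
            r=ray(c,(a,b),0)-o; W.append(o+r*(.338-o[1])/r[1])
        W=np.array(W); 
        if abs(ray(c,(u.mean(),v.mean()),.07)[1]-.33)<.05:
            print(cam,d['conf'],len(W)); i=np.argsort(W[:,2] if cam=='scene' else W[:,0]); print(W[i][[0,1,-2,-1]].round(3), W.mean(0))
plan([((.502,.335,.03),180,22,0,12)],0,rot=.06)
E
```

```text
time_s: 16.88
position: [0.5035, 0.3344, 0.0542]
tcp_rot: [[-0.927, 0.008, 0.375], [0.005, 1.0, -0.009], [-0.375, -0.006, -0.927]]
force: [0.6, -0.2, 0.4]
opening: 0.102
grasp_force: 30.0
t 16.9 p [0.5035 0.3344 0.0542] z [ 0.375 -0.009 -0.927] x [-0.927  0.005 -0.375] F [ 0.6 -0.2  0.4] open 0.102 gf 30.0 j [ 29.  39. 106. -36.  19. -29.]
scene 0.46 39
[[0.582 0.338 0.013]
 [0.576 0.338 0.017]
 [0.472 0.338 0.065]
 [0.476 0.338 0.065]] [0.53534251 0.338      0.03710626]
top 0.59 113
[[ 0.553  0.338  0.003]
 [ 0.554  0.338  0.011]
 [ 0.608  0.338 -0.004]
 [ 0.609  0.338  0.004]] [ 0.58327108  0.338      -0.00386421]
3 0 8 0 0 0 0; 3 1 7 -0.01 0 0 0; 3 0 8 0.001 -0.001 -0.002 0
```

```bash
python3 -m jog '3 0 8 0 0 0 0; 3 0 7 0 0 0 0; 3 0 8 0 0 0 0; 0 0 0 0 0 0 0'
python3 -m jog '0 0 0 0 0 0 25; 0 0 0 0 0 0 25; 0 0 0 0 0 0 25; -8 0 -18 0 0 0 25; -8 0 -35 0 0 0 28; -8 0 -40 0 0 0 28; 0 0 -50 0 0 0 28'
python3 - <<'E'
from h import *
st()
for cam in ['scene','top']:
    c=snap(cam,'f_%s.png'%cam)
    for n in ['temple_l','temple_l_front','temple_l_tip']: print(cam,n,[(np.round(d['at'],4).tolist(),round(d['conf'],2)) for d in place_of(cam,n)[:4]])
    for d in trace(cam,'temple_l')[:3]:
        w=maskworld(c,d['pixels'],.009); r=cv2.minAreaRect((w*1000).astype(np.float32))
        if r[0][1]>200: print(np.round(r[0],0),np.round(r[1],0),round(r[2],1),w.min(0).round(3),w.max(0).round(3))
E
```

```text
time_s: 17.58
position: [0.5019, 0.334, 0.0284]
tcp_rot: [[-0.928, 0.006, 0.372], [0.002, 1.0, -0.01], [-0.372, -0.008, -0.928]]
force: [-0.7, 0.5, -0.3]
opening: 0.002
grasp_force: 0.0
time_s: 18.45
position: [0.4716, 0.3354, 0.1723]
tcp_rot: [[-0.928, 0.007, 0.374], [0.004, 1.0, -0.009], [-0.374, -0.006, -0.928]]
force: [0.3, 0.1, 0.9]
opening: 0.321
grasp_force: 0.0
t 18.4 p [0.4716 0.3354 0.1723] z [ 0.374 -0.009 -0.928] x [-0.928  0.004 -0.374] F [0.3 0.1 0.9] open 0.321 gf 0.0 j [ 30.  26. 105. -22.  32. -42.]
scene temple_l [([0.5215, 0.3282, 0.0065], 0.66), ([0.4152, -0.0022, 0.0864], 0.52)]
scene temple_l_front [([0.4188, 0.0477, 0.0949], 0.71)]
scene temple_l_tip [([0.4263, -0.0857, 0.0944], 0.5)]
[542. 336.] [124.  20.] 10.6 [0.48  0.326] [0.603 0.355]
top temple_l [([0.4127, -0.0039, 0.091], 0.59), ([0.5224, 0.3304, 0.0036], 0.49)]
top temple_l_front [([0.4161, 0.0446, 0.0947], 0.69)]
top temple_l_tip [([0.4197, -0.0876, 0.0919], 0.53)]
[583. 341.] [53. 17.] 26.7 [0.557 0.328] [0.607 0.356]
[410. 204.] [89. 44.] 69.0 [0.379 0.165] [0.442 0.249]
```

Temple one is in the tray, with its origin at about (0.522, 0.329). Now the front one.

```bash
python3 - <<'E'
from h import *
plan([((.43,.26,.27),140,22,24),((.417,.06,.2),86,22,24),((.417,.025,.12),86,22,24,30)],24)
E
```

```text
0 -15 -22 0.05 0 0.13 24; -2 -16 -20 0.05 0 0.13 24; -4 -17 -20 0.05 0 0.13 24; -6 -17 -19 0.05 0 0.13 24; -9 -17 -18 0.051 -0.001 0.125 24
-14 -27 18 0.06 0 0.15 24; -18 -23 20 0.06 0 0.14 24; -20 -20 21 0.06 0 0.15 24; -24 -15 22 0.06 0 0.14 24; -25 -10 23 0.05 0 0.15 24; -26 -6 23 0.063 0.001 0.143 24
-1 1 29 0 0 0 24; -1 1 29 0 0 0 24; 0 1 29 0 0 0 24
```

```bash
(python3 -m jog '0 -15 -22 0.05 0 0.13 24; -2 -16 -20 0.05 0 0.13 24; -4 -17 -20 0.05 0 0.13 24; -6 -17 -19 0.05 0 0.13 24; -9 -17 -18 0.05 0 0.125 24';python3 -m jog '-14 -27 18 0.06 0 0.15 24; -18 -23 20 0.06 0 0.14 24; -20 -20 21 0.06 0 0.15 24; -24 -15 22 0.06 0 0.14 24; -25 -10 23 0.05 0 0.15 24; -26 -6 23 0.063 0 0.143 24; -1 1 29 0 0 0 24; -1 1 29 0 0 0 24; 0 1 29 0 0 0 24; 0 0 0 0 0 0 24')|grep pos
python3 - <<'E'
from h import *
st()
print([(np.round(d['at'],4).tolist(),round(d['conf'],2)) for n in ['temple_l','temple_l_tip'] for c in [snap('top')] for d in place_of('top',n)[:3]])
plan([((.4172,.025,.0935),86,22,24,14)],24)
E
```

```text
position: [0.4302, 0.2598, 0.2707]
position: [0.4162, 0.0254, 0.1187]
t 20.8 p [0.4162 0.0254 0.1187] z [-0.03  -0.372 -0.928] x [ 0.064  0.925 -0.374] F [-0.1  0.  -0.3] open 0.277 gf 0.0 j [  4.  29. 113. -31.  45.  32.]
[([0.4171, -0.005, 0.0885], 0.57), ([0.4223, -0.0885, 0.0935], 0.55)]
4 -1 13 0 0 0 24; 5 0 13 0.004 -0.002 0 24
```

```bash
python3 -m jog '4 0 13 0 0 0 24; 5 1 13 0 0 0 24; 0 0 0 0 0 0 24'; python3 -m jog '0 0 0 0 0 0 0; 0 0 0 0 0 0 0; 0 0 0 0 0 0 0; 0 0 0 0 0 0 0'
```

```text
time_s: 21.4
position: [0.4179, 0.0247, 0.0919]
tcp_rot: [[0.063, 0.998, -0.026], [0.926, -0.068, -0.372], [-0.373, -0.001, -0.928]]
force: [-0.5, 0.5, -0.6]
opening: 0.274
grasp_force: 0.0
time_s: 21.9
position: [0.4187, 0.0247, 0.0932]
tcp_rot: [[0.065, 0.998, -0.023], [0.926, -0.069, -0.372], [-0.373, 0.002, -0.928]]
force: [0.3, 0.6, -0.6]
opening: 0.118
grasp_force: 30.0
```

```bash
python3 -m jog '0 0 0 0 0 0 24; 0 0 0 0 0 0 24; 0 -1 0 0 0 0 24; 1 0 2 0 0 0 24; 0 0 0 0 0 0 24'; python3 -m jog '0 0 1 0 0 0 24; 0 0 0 0 0 0 24';python3 -m jog '0 0 0 0 0 0 0; 0 0 0 0 0 0 0; 0 0 0 0 0 0 0; 0 0 0 0 0 0 0'
python3 - <<'E'
from h import *
plan([((.418,.03,.16),86,22,0,25),((.41,.12,.26),120,22,0),((.495,.292,.25),180,22,0),((.495,.292,.11),180,22,0)],0)
E
```

```text
time_s: 22.52
position: [0.4175, 0.0249, 0.0907]
tcp_rot: [[0.064, 0.998, -0.024], [0.926, -0.069, -0.372], [-0.373, 0.002, -0.928]]
force: [-0.1, -0.2, 0.6]
opening: 0.274
grasp_force: 0.0
time_s: 22.78
position: [0.4176, 0.0245, 0.0898]
tcp_rot: [[0.064, 0.998, -0.024], [0.926, -0.069, -0.372], [-0.373, 0.002, -0.928]]
force: [0.2, -0.6, 0.2]
opening: 0.275
grasp_force: 0.0
time_s: 23.28
position: [0.4177, 0.0246, 0.0899]
tcp_rot: [[0.064, 0.998, -0.024], [0.926, -0.069, -0.372], [-0.373, 0.002, -0.928]]
force: [-0.0, -0.1, -0.2]
opening: 0.15
grasp_force: 30.0
-7 0 -22 0 0 0 0; -7 0 -23 0 0 0 0; -7 0 -22 0.002 -0.002 0 0
11 -4 -32 -0.06 0 -0.14 0; 12 0 -31 -0.05 0 -0.13 0; 11 3 -32 -0.06 0 -0.14 0; 11 7 -31 -0.052 0.001 -0.14 0
15 23 -4 -0.06 0 -0.14 0; 11 25 -3 -0.05 0 -0.14 0; 8 26 -2 -0.06 0 -0.14 0; 4 27 0 -0.05 0 -0.13 0; 0 27 1 -0.06 0 -0.14 0; -4 27 3 -0.06 0 -0.14 0; -7 26 5 -0.053 0 -0.141 0
13 0 32 0 0 0 0; 13 0 33 0 0 0 0; 13 0 32 0 0 0 0; 14 0 32 0 0 0 0
```

```bash
(python3 -m jog '-7 0 -22 0 0 0 0; -7 0 -23 0 0 0 0; -7 0 -22 0 0 0 0; 11 -4 -32 -0.06 0 -0.14 0; 12 0 -31 -0.05 0 -0.13 0; 11 3 -32 -0.06 0 -0.14 0; 11 7 -31 -0.05 0 -0.14 0'; python3 -m jog '15 23 -4 -0.06 0 -0.14 0; 11 25 -3 -0.05 0 -0.14 0; 8 26 -2 -0.06 0 -0.14 0; 4 27 0 -0.05 0 -0.13 0; 0 27 1 -0.06 0 -0.14 0; -4 27 3 -0.06 0 -0.14 0; -7 26 5 -0.05 0 -0.14 0; 13 0 32 0 0 0 0; 13 0 33 0 0 0 0; 13 0 32 0 0 0 0; 14 0 32 0 0 0 0') | grep -E 'pos|open|grasp'
python3 - <<'E'
from h import *
st()
for cam in ['scene','top']:
    c=snap(cam)
    print(cam,[(np.round(d['at'],4).tolist(),round(d['conf'],2)) for d in place_of(cam,'temple_l')[:4]])
    for d in trace(cam,'temple_l')[:3]:
        v,u=np.nonzero(d['pixels']); o=-c['R'].T@c['t']
        W=np.array([o+(ray(c,(a,b),0)-o)*(.295-o[1])/(ray(c,(a,b),0)-o)[1] for a,b in zip(u,v)])
        i=np.argsort(W[:,0]); print(len(W),W[i][[0,1,-2,-1]].round(3).tolist())
plan([((.497,.292,.04),180,22,0,15)],0)
E
```

```text
position: [0.4088, 0.1208, 0.2607]
opening: 0.149
grasp_force: 30.0
position: [0.4941, 0.291, 0.1094]
opening: 0.15
grasp_force: 30.0
t 25.5 p [0.4941 0.291  0.1094] z [ 0.375 -0.003 -0.927] x [-0.927  0.001 -0.375] F [-0.1 -0.1 -0.3] open 0.150 gf 30.0 j [ 24.  32. 110. -27.  20. -42.]
scene [([0.5169, 0.3318, 0.007], 0.59)]
90 [[0.161, 0.295, 0.334], [0.164, 0.295, 0.337], [0.207, 0.295, 0.324], [0.21, 0.295, 0.327]]
162 [[0.538, 0.295, -0.038], [0.538, 0.295, -0.041], [0.723, 0.295, -0.087], [0.73, 0.295, -0.087]]
1447 [[0.172, 0.295, 0.169], [0.172, 0.295, 0.166], [0.37, 0.295, 0.053], [0.374, 0.295, 0.057]]
top [([0.5211, 0.3309, 0.0041], 0.63), ([0.5192, 0.289, 0.1082], 0.42)]
171 [[0.527, 0.295, 0.116], [0.53, 0.295, 0.105], [0.599, 0.295, 0.117], [0.6, 0.295, 0.125]]
80 [[0.499, 0.295, 0.188], [0.5, 0.295, 0.195], [0.529, 0.295, 0.195], [0.53, 0.295, 0.202]]
5 0 13 0 0 0 0; 5 0 14 0 0 0 0; 5 0 13 0 0 0 0; 5 0 14 0 0 0 0; 6 1 13 -0.002 0.003 -0.001 0
```

```bash
python3 -m jog '5 0 13 0 0 0 0; 5 0 14 0 0 0 0; 5 0 13 0 0 0 0; 5 0 14 0 0 0 0; 6 0 13 0 0 0 0; 2 0 6 0 0 0 0; 2 0 5 0 0 0 0; 0 0 0 0 0 0 0'
python3 -m jog '0 0 0 0 0 0 24; 0 0 0 0 0 0 24; 0 0 0 0 0 0 24; -5 0 -12 0 0 0 24; -8 0 -35 0 0 0 28; -8 0 -40 0 0 0 28; 0 0 -50 0 0 0 28'
python3 - <<'E'
from h import *
st()
for cam in ['scene','top']:
    c=snap(cam,'g_%s.png'%cam)
    for n in ['temple_l','temple_l_front','temple_l_tip','gate_grip','slug_a','strip_a','corner']: print(cam,n,[(np.round(d['at'],4).tolist(),round(d['conf'],2)) for d in place_of(cam,n)[:4]])
a=cv2.imread('pics/g_scene.png')[180:300,160:340];b=cv2.imread('pics/g_top.png')[120:300,150:350]
cv2.imwrite('pics/g.png',np.hstack([cv2.resize(a,(400,300),interpolation=cv2.INTER_CUBIC),cv2.resize(b,(400,360),interpolation=cv2.INTER_CUBIC)[:300]]))
E
```

```text
time_s: 26.82
position: [0.4992, 0.2949, 0.0301]
tcp_rot: [[-0.924, -0.003, 0.384], [-0.0, 1.0, 0.006], [-0.384, 0.005, -0.924]]
force: [0.9, 6.9, 1.2]
opening: 0.147
grasp_force: 36.6
time_s: 27.7
position: [0.465, 0.2921, 0.165]
tcp_rot: [[-0.925, 0.002, 0.379], [0.002, 1.0, -0.0], [-0.379, 0.0, -0.925]]
force: [1.4, 0.2, 1.1]
opening: 0.32
grasp_force: 0.0
t 27.7 p [0.465  0.2921 0.165 ] z [ 0.379 -0.    -0.925] x [-0.925  0.002 -0.379] F [1.4 0.2 1.1] open 0.320 gf 0.0 j [ 26.  25. 110. -22.  26. -46.]
scene temple_l [([0.5248, 0.2957, 0.0048], 0.69), ([0.5195, 0.3314, 0.006], 0.63)]
scene temple_l_front [([0.4753, 0.2945, 0.0053], 0.5), ([0.3909, 0.2035, 0.1447], 0.47)]
scene temple_l_tip [([0.6098, 0.311, 0.0082], 0.58)]
scene gate_grip [([0.4868, 0.0932, 0.1386], 0.91), ([0.6033, 0.3465, 0.0054], 0.59), ([0.436, -0.0269, 0.0895], 0.29)]
scene slug_a [([0.6231, -0.1075, 0.0889], 0.43)]
scene strip_a [([0.5677, -0.0363, 0.0905], 0.69), ([0.5231, 0.0249, 0.0924], 0.49)]
scene corner []
top temple_l [([0.5244, 0.2957, 0.0017], 0.69), ([0.5223, 0.3288, 0.0005], 0.64)]
top temple_l_front []
top temple_l_tip [([0.606, 0.3105, 0.0075], 0.46)]
top gate_grip []
top slug_a [([0.6033, 0.3523, 0.0129], 0.25)]
top strip_a [([0.5693, -0.0367, 0.0888], 0.76), ([0.5254, 0.0245, 0.0954], 0.56)]
top corner []
```

View pics/g.png

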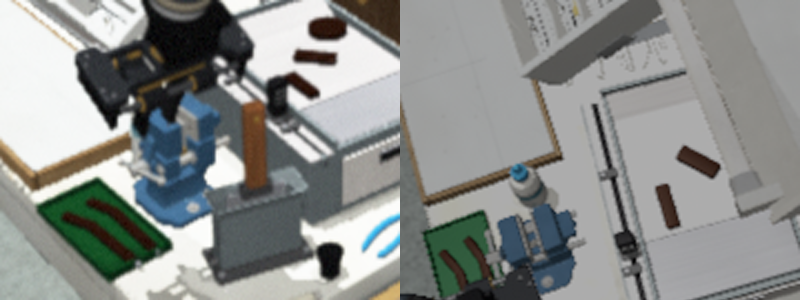

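Both temples lie in the tray. On the deck are three offcuts: two strips at (0.569, −0.037) and (0.523, 0.024), and a slug at (0.624, −0.107). Next, the gate grip.

```bash
python3 - <<'E'
from h import *
plan([((.46,.26,.25),150,15,45),((.489,.0925,.23),86,0,45),((.489,.0925,.112),86,0,45)],45,step=50,rot=.17)
E
```

```text
-7 -8 -21 0.04 0.03 0.12 45; -8 -8 -21 0.04 0.03 0.13 45; -8 -7 -20 0.04 0.03 0.12 45; -9 -8 -21 0.043 0.03 0.126 45
-14 -19 7 0.02 0.03 0.16 45; -17 -16 6 0.02 0.04 0.16 45; -20 -12 7 0.02 0.03 0.16 45; -22 -10 5 0.02 0.03 0.15 45; -23 -6 6 0.02 0.04 0.16 45; -24 -2 4 0.02 0.03 0.16 45; -24 2 4 0.025 0.031 0.161 45
0 0 39 0 0 0 45; 0 0 39 0 0 0 45; 0 0 40 0 0 0 45
```

```bash
(python3 -m jog '-7 -8 -21 0.04 0.03 0.12 45; -8 -8 -21 0.04 0.03 0.13 45; -8 -7 -20 0.04 0.03 0.12 45; -9 -8 -21 0.04 0.03 0.126 45'; python3 -m jog '-14 -19 7 0.02 0.03 0.16 45; -17 -16 6 0.02 0.04 0.16 45; -20 -12 7 0.02 0.03 0.16 45; -22 -10 5 0.02 0.03 0.15 45; -23 -6 6 0.02 0.04 0.16 45; -24 -2 4 0.02 0.03 0.16 45; -24 2 4 0.025 0.031 0.161 45; 0 0 0 0 0 0 45';python3 -m jog '0 0 39 0 0 0 45; 0 0 39 0 0 0 45; 0 0 20 0 0 0 45; 0 0 0 0 0 0 45') | grep -E 'pos|force:'; python3 -c "
from h import *
st()
for cam in ['scene','top']: snap(cam); print([(np.round(d['at'],4).tolist(),round(d['conf'],2)) for d in place_of(cam,'gate_grip')[:2]])"
```

```text
position: [0.4598, 0.2593, 0.2511]
force: [-0.1, -0.5, 0.5]
grasp_force: 0.0
position: [0.4899, 0.0905, 0.2294]
force: [0.4, 0.2, 1.1]
grasp_force: 0.0
position: [0.4878, 0.0934, 0.1304]
force: [-0.6, 0.0, -0.2]
grasp_force: 0.0
t 30.5 p [0.4878 0.0934 0.1304] z [-0.002  0.003 -1.   ] x [0.066 0.998 0.003] F [-0.6  0.  -0.2] open 0.522 gf 0.0 j [ -2.  28. 105.   0.  47.   1.]
[([0.4871, 0.0942, 0.1429], 0.56)]
[]
```

```bash
python3 -m jog '0 0 16 0 0 0 45; 0 0 0 0 0 0 0; 0 0 0 0 0 0 0; 0 0 0 0 0 0 0; 0 0 0 0 0 0 0'; python3 -m jog '0 10 0 0 0 0 0; 0 12 0 0 0 0 0; 0 12 0 0 0 0 0; 0 12 0 0 0 0 0; 0 12 0 0 0 0 0; 0 12 0 0 0 0 0; 0 8 0 0 0 0 0; 0 0 0 0 0 0 0'; python3 -m jog '0 4 0 0 0 0 0; 0 3 0 0 0 0 0; 0 2 0 0 0 0 0; 0 0 0 0 0 0 0'
```

```text
time_s: 31.32
position: [0.4899, 0.0926, 0.1163]
tcp_rot: [[0.07, 0.998, 0.003], [0.998, -0.07, 0.003], [0.004, 0.003, -1.0]]
force: [0.2, -0.4, 3.3]
opening: 0.224
grasp_force: 30.0
time_s: 32.33
position: [0.5684, 0.086, 0.1164]
tcp_rot: [[0.069, 0.998, 0.004], [0.998, -0.069, 0.001], [0.002, 0.004, -1.0]]
force: [-0.3, -5.1, 4.6]
opening: 0.226
grasp_force: 30.0
time_s: 32.83
position: [0.5756, 0.0854, 0.1163]
tcp_rot: [[0.069, 0.998, 0.001], [0.998, -0.069, 0.001], [0.001, 0.001, -1.0]]
force: [-2.9, -5.6, 5.7]
opening: 0.227
grasp_force: 30.2
```

```bash
python3 -m jog '0 2 0 0 0 0 0; 0 0 0 0 0 0 0'; python3 -m jog '0 2 0 0 0 0 0; 0 0 0 0 0 0 0';  python3 -m jog '0 2 0 0 0 0 0; 0 0 0 0 0 0 0; 0 0 0 0 0 0 0'
```

```text
time_s: 33.08
position: [0.5756, 0.0854, 0.1163]
tcp_rot: [[0.068, 0.998, -0.003], [0.998, -0.068, 0.001], [0.001, -0.003, -1.0]]
force: [-6.1, -5.6, 8.9]
opening: 0.231
grasp_force: 30.1
time_s: 33.33
position: [0.5755, 0.0854, 0.1162]
tcp_rot: [[0.068, 0.998, -0.007], [0.998, -0.068, 0.001], [0.001, -0.008, -1.0]]
force: [-9.7, -5.2, 12.2]
opening: 0.229
grasp_force: 30.1
time_s: 33.7
position: [0.5755, 0.0854, 0.1162]
tcp_rot: [[0.067, 0.998, -0.012], [0.998, -0.067, 0.001], [0.001, -0.012, -1.0]]
force: [-12.9, -6.0, 14.0]
opening: 0.23
grasp_force: 30.2
```

Gate fully open at its stop. Release it and go to the squeegee handle with the tool tilted 55° (for clearance under the hood later).

```bash
python3 -m jog '0 -3 0 0 0 0 0; 0 0 0 0 0 0 45; 0 0 0 0 0 0 45; 0 0 0 0 0 0 45; 0 0 -40 0 0 0 45; 0 0 -45 0 0 0 45; 0 0 -45 0 0 0 45'
python3 - <<'E'
from h import *
st()
h=np.array([.391,.203,.138]); z=Rt(73,55)[:,2]; print(z)
plan([((.5,.25,.27),80,25,60),((h-.08*z),73,55,60),(h-.03*z,73,55,60,30)],60,step=50,rot=.17)
for cam in ['scene','top']:
    c=snap(cam)
    for n in ['gate_grip','squeegee_handle','squeegee_stand','squeegee']: print(cam,n,[(np.round(d['at'],4).tolist(),round(d['conf'],2)) for d in place_of(cam,n)[:2]])
    for n in ['squeegee_stand','squeegee_handle']:
        for d in trace(cam,n)[:1]:
            w=maskworld(c,d['pixels'],.087 if 'st' in n else .192); r=cv2.minAreaRect((w*1000).astype(np.float32)); print(n,d['conf'],np.round(r[0]),np.round(r[1]),round(r[2],1))
E
```

```text
time_s: 34.58
position: [0.5792, 0.0863, 0.2469]
tcp_rot: [[0.068, 0.998, 0.002], [0.998, -0.068, 0.004], [0.004, 0.002, -1.0]]
force: [0.6, -0.4, 0.0]
opening: 0.514
grasp_force: 0.0
t 34.6 p [0.5792 0.0863 0.2469] z [ 0.002  0.004 -1.   ] x [0.068 0.998 0.004] F [ 0.6 -0.4  0. ] open 0.514 gf 0.0 j [-3. 25. 86.  0. 68.  1.]
[-0.23949688 -0.783359   -0.57357644]
40 -23 -6 0.01 -0.11 0.03 60; 38 -23 -9 0 -0.11 0.02 60; 36 -25 -14 0.01 -0.11 0.03 60; 33 -25 -17 0.005 -0.11 0.025 60
9 -23 19 0.02 -0.13 0.02 60; 11 -23 19 0.02 -0.13 0.03 60; 13 -22 17 0.02 -0.13 0.02 60; 15 -23 16 0.019 -0.133 0.025 60
0 0 25 0 0 0 60; 0 0 26 0 0 0 60
scene gate_grip [([0.5719, 0.0856, 0.1402], 0.6)]
scene squeegee_handle [([0.3885, 0.2035, 0.1492], 0.76)]
scene squeegee_stand [([0.391, 0.2033, -0.0009], 0.91), ([0.4792, 0.2952, 0.0099], 0.17)]
scene squeegee []
squeegee_stand 0.75 [343. 239.] [118. 197.] 54.8
squeegee_handle 0.95 [311. 253.] [ 56. 196.] 49.1
top gate_grip []
top squeegee_handle []
top squeegee_stand []
top squeegee []
```

```bash
python3 -m jog '40 -23 -6 0.01 -0.11 0.03 60; 38 -23 -9 0 -0.11 0.02 60; 36 -25 -14 0.01 -0.11 0.03 60; 33 -25 -17 0 -0.11 0.025 60; 9 -23 19 0.02 -0.13 0.02 60; 11 -23 19 0.02 -0.13 0.03 60; 13 -22 17 0.02 -0.13 0.02 60; 15 -23 16 0.02 -0.13 0.025 60; 0 0 25 0 0 0 60; 0 0 26 0 0 0 60; 0 0 0 0 0 0 60'
python3 - <<'E'
from h import *
st()
T=[]
for cam in ['scene','top']:
    c=snap(cam,'k_%s.png'%cam)
    for n in ['squeegee_handle']: print(cam,n,[(np.round(d['at'],4).tolist(),round(d['conf'],2)) for d in place_of(cam,n)[:2]])
a=cv2.imread('pics/k_scene.png')[190:300,200:350];b=cv2.imread('pics/k_top.png')[200:340,170:320]
cv2.imwrite('pics/k.png',np.hstack([cv2.resize(a,(400,293),interpolation=cv2.INTER_CUBIC),cv2.resize(b,(400,373),interpolation=cv2.INTER_CUBIC)[:293]]))
h=np.array([.391,.203,.138]); z=Rt(73,55)[:,2]
plan([(h+.016*z,73,55,60,25)],60)
E
```

```text
time_s: 36.65
position: [0.3976, 0.2247, 0.1524]
tcp_rot: [[0.169, 0.956, -0.239], [0.548, -0.293, -0.784], [-0.819, 0.002, -0.574]]
force: [-0.0, 0.7, 0.5]
opening: 0.688
grasp_force: 0.0
t 36.6 p [0.3976 0.2247 0.1524] z [-0.239 -0.784 -0.574] x [ 0.169  0.548 -0.819] F [-0.   0.7  0.5] open 0.688 gf 0.0 j [ 35.  47.  83. -30.  97.  62.]
scene squeegee_handle [([0.3906, 0.2039, 0.1441], 0.59)]
top squeegee_handle [([0.5261, 0.2979, 0.0051], 0.67), ([0.3919, 0.1995, 0.1538], 0.54)]
-1 -1 23 0 0 0 60; -1 0 23 0.004 -0.005 -0.005 60
```

View pics/k.png

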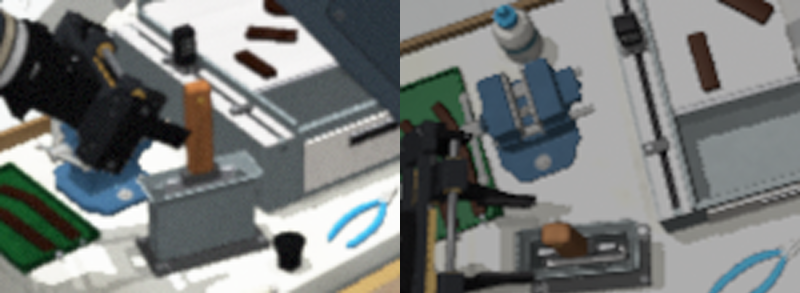

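The fingers straddle the handle. Advance and grip.

```bash
python3 -m jog '-1 -1 23 0 0 0 60; -1 0 23 0 0 0 60; 0 0 0 0 0 0 60'; python3 -m jog '0 0 0 0 0 0 0; 0 0 0 0 0 0 0; 0 0 0 0 0 0 0; 0 0 0 0 0 0 0; 0 0 0 0 0 0 0'
python3 - <<'E'
from h import *
s=read_state();p=s['position'];R=s['tcp_rot']; print(R.T@np.array([0,0,1]))
plan([(p+[0,0,.16],73,55,0,30)],0)
E
```

```text
time_s: 37.22
position: [0.3861, 0.1886, 0.1285]
tcp_rot: [[0.171, 0.956, -0.237], [0.549, -0.293, -0.783], [-0.818, 0.004, -0.575]]
force: [1.0, 0.4, 1.4]
opening: 0.689
grasp_force: 0.0
time_s: 37.85
position: [0.3864, 0.189, 0.1284]
tcp_rot: [[0.172, 0.956, -0.236], [0.55, -0.292, -0.783], [-0.818, 0.004, -0.576]]
force: [0.1, 0.7, 0.3]
opening: 0.228
grasp_force: 29.9
[-0.81752211  0.0044583  -0.57587996]
-22 0 -15 0 0 0 0; -22 0 -16 0 0 0 0; -21 0 -15 0 0 0 0; -22 0 -15 0 0 0 0; -22 1 -16 0 0 0 0; -22 0 -15 0.003 -0.003 -0.003 0
```

```bash
python3 -m jog '-22 0 -15 0 0 0 0; -22 0 -16 0 0 0 0; -21 0 -15 0 0 0 0; -22 0 -15 0 0 0 0; -22 0 -16 0 0 0 0; -22 0 -15 0 0 0 0; 0 0 0 0 0 0 0'
python3 - <<'E'
from h import *
st()
for cam in ['scene','top']:
    c=snap(cam)
    for n in ['squeegee_handle','squeegee','slug_a','strip_a']: print(cam,n,[(np.round(d['at'],4).tolist(),round(d['conf'],2)) for d in place_of(cam,n)[:2]])
# station -> tool targets
O=np.array([.531,-.0355]); yw=-.071
def tgt(sx,sy,lip): # squeegee centre in station coords, lip height
    c,s=np.cos(yw),np.sin(yw); sc=O+[c*sx-s*sy, s*sx+c*sy]; yax=np.array([-s,c])
    t=sc-.0147*yax; return (t[0],t[1],lip+.1204)
P=plan([(tgt(.06,.06,.17),86,55,0),(tgt(.142,-.056,.125),86,55,0)],0,step=45,rot=.1)
E
```

```text
time_s: 38.72
position: [0.3862, 0.1894, 0.2892]
tcp_rot: [[0.174, 0.956, -0.234], [0.552, -0.292, -0.781], [-0.815, 0.007, -0.579]]
force: [0.1, 0.0, -2.0]
opening: 0.227
grasp_force: 29.9
t 38.7 p [0.3862 0.1894 0.2892] z [-0.234 -0.781 -0.579] x [ 0.174  0.552 -0.815] F [ 0.1  0.  -2. ] open 0.227 gf 29.9 j [ 33.  35.  85. -33. 105.  55.]
scene squeegee_handle [([0.3895, 0.2047, 0.3108], 0.74), ([0.6139, 0.3089, 0.0065], 0.68)]
scene squeegee [([0.3914, 0.204, 0.1676], 0.94)]
scene slug_a [([0.6248, -0.1049, 0.0907], 0.65), ([0.5248, 0.023, 0.0883], 0.55)]
scene strip_a [([0.5705, -0.0389, 0.0919], 0.69), ([0.5213, 0.0239, 0.0897], 0.65)]
top squeegee_handle [([0.3875, 0.1999, 0.3114], 0.85), ([0.4741, 0.3288, 0.0087], 0.3)]
top squeegee [([0.3862, 0.2041, 0.1633], 0.96), ([0.5311, -0.0348, 0.0], 0.73)]
top slug_a [([0.4332, -0.0244, 0.0917], 0.63)]
top strip_a [([0.526, 0.0245, 0.0908], 0.64), ([0.5719, -0.0353, 0.0892], 0.48)]
-10 36 13 -0.03 0 -0.02 0; -10 36 15 -0.02 0 -0.02 0; -11 35 15 -0.03 0 -0.02 0; -12 34 16 -0.02 0 -0.02 0; -12 34 16 -0.03 0 -0.02 0; -13 33 18 -0.03 0 -0.01 0; -13 32 19 -0.023 -0.002 -0.023 0
-8 20 30 0 0 0 0; -7 21 30 0 0 0 0; -8 20 31 0 0 0 0; -7 21 30 0 0 0 0
```

```bash
python3 -m jog '-10 36 13 -0.03 0 -0.02 0; -10 36 15 -0.02 0 -0.02 0; -11 35 15 -0.03 0 -0.02 0; -12 34 16 -0.02 0 -0.02 0; -12 34 16 -0.03 0 -0.02 0; -13 33 18 -0.03 0 -0.01 0; -13 32 19 -0.023 0 -0.023 0; 0 0 0 0 0 0 0'
python3 -m jog '-8 20 30 0 0 0 0; -7 21 30 0 0 0 0; 0 0 0 0 0 0 0'
python3 -m jog '-8 20 31 0 0 0 0; -7 21 30 0 0 0 0; 0 0 0 0 0 0 0'
cat >> h.py <<'E'
O=np.array([.531,-.0355]); yw=-.071
def tgt(sx,sy,lip):
    c,s=np.cos(yw),np.sin(yw); sc=O+[c*sx-s*sy, s*sx+c*sy]; yax=np.array([-s,c])
    t=sc-.0147*yax; return (t[0],t[1],lip+.1204)
def tost(p):
    c,s=np.cos(yw),np.sin(yw); d=np.array(p[:2])-O; return np.round([c*d[0]+s*d[1],-s*d[0]+c*d[1],p[2]],3)
E
python3 - <<'E'
from h import *
st()
for cam in ['scene','top']:
    c=snap(cam,'l_%s.png'%cam)
    for n in ['squeegee_handle','squeegee','slug_a','strip_a','hammer']: print(cam,n,[(tost(d['at']),round(d['conf'],2)) for d in place_of(cam,n)[:2]])
a=cv2.imread('pics/l_scene.png')[120:240,220:400];b=cv2.imread('pics/l_top.png')[90:260,200:400]
cv2.imwrite('pics/l.png',np.hstack([cv2.resize(a,(450,300),interpolation=cv2.INTER_CUBIC),cv2.resize(b,(350,298),interpolation=cv2.INTER_CUBIC)[:300]] if 0 else [cv2.resize(a,(450,300)),cv2.resize(b,(350,300))]))
P=plan([(tgt(.142,-.056,.100),86,55,0,15),(tgt(.136,-.056,.0935),86,55,0,15)],0)
E
```

```text
time_s: 40.22
position: [0.5949, 0.0037, 0.2902]
tcp_rot: [[0.043, 0.997, -0.059], [0.574, -0.073, -0.816], [-0.818, 0.001, -0.576]]
force: [-0.2, -0.7, -0.4]
opening: 0.231
grasp_force: 29.9
time_s: 40.6
position: [0.6303, -0.0561, 0.2669]
tcp_rot: [[0.041, 0.997, -0.061], [0.574, -0.073, -0.816], [-0.818, -0.002, -0.575]]
force: [0.1, -0.2, -2.2]
opening: 0.229
grasp_force: 29.9
time_s: 40.98
position: [0.6671, -0.1167, 0.2444]
tcp_rot: [[0.041, 0.997, -0.06], [0.574, -0.073, -0.815], [-0.818, -0.001, -0.576]]
force: [-0.2, 0.5, -1.0]
opening: 0.231
grasp_force: 29.9
t 41.0 p [ 0.6671 -0.1167  0.2444] z [-0.06  -0.815 -0.576] x [ 0.041  0.574 -0.818] F [-0.2  0.5 -1. ] open 0.231 gf 29.9 j [  2.  43.  75. -56.  79.  27.]
scene squeegee_handle []
scene squeegee [(array([ 0.099, -0.066,  0.086]), 0.73), (array([ 0.143, -0.057,  0.121]), 0.66)]
scene slug_a [(array([ 0.096, -0.064,  0.089]), 0.66)]
scene strip_a [(array([-0.01,  0.06,  0.09]), 0.45), (array([ 0.039, -0.   ,  0.093]), 0.39)]
scene hammer [(array([-0.011,  0.059,  0.093]), 0.24)]
top squeegee_handle []
top squeegee []
top slug_a []
top strip_a [(array([-0.009,  0.057,  0.092]), 0.64), (array([0.037, 0.004, 0.088]), 0.61)]
top hammer [(array([-0.073, -0.465, -0.002]), 0.49)]
10 0 7 0 0 0 0; 10 0 8 0.001 -0.003 -0.001 0
6 -6 4 0 0 0 0
```

View pics/l.png

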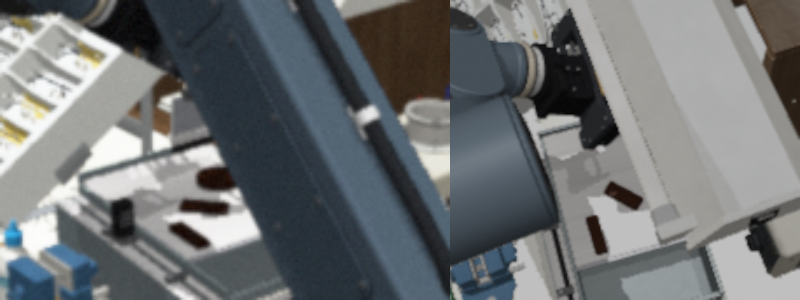

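The squeegee is behind the slug at station (0.143, −0.057), and all three offcuts are on the deck. Lower it and sweep the right lane.

```bash
python3 -m jog '10 0 7 0 0 0 0; 10 0 8 0 0 0 0; 0 0 0 0 0 0 0'; python3 -m jog '6 -6 4 0 0 0 0; 0 0 0 0 0 0 0'
python3 -m jog '0 -10 0 0 0 0 0; 0 -15 0 0 0 0 0; 0 -18 0 0 0 0 0; 0 -18 0 0 0 0 0; 0 -18 0 0 0 0 0; 0 0 0 0 0 0 0'
python3 - <<'E'
from h import *
st(); print(tost(read_state()['position']))
for cam in ['scene','top']:
    c=snap(cam)
    for n in ['squeegee','slug_a','strip_a']: print(cam,n,[(tost(d['at']),round(d['conf'],2)) for d in place_of(cam,n)[:2]])
P=plan([(tgt(-.078,-.056,.0935),86,55,0,18)],0)
E
```

```text
time_s: 41.95
position: [0.6667, -0.1168, 0.2181]
tcp_rot: [[0.038, 0.998, -0.059], [0.574, -0.07, -0.816], [-0.818, -0.003, -0.576]]
force: [1.2, -0.9, -1.7]
opening: 0.227
grasp_force: 29.9
time_s: 42.2
position: [0.6609, -0.1162, 0.2132]
tcp_rot: [[0.04, 0.998, -0.058], [0.574, -0.07, -0.816], [-0.818, -0.001, -0.575]]
force: [-1.5, -0.9, -1.5]
opening: 0.227
grasp_force: 29.9
time_s: 42.95
position: [0.5817, -0.1102, 0.2134]
tcp_rot: [[0.04, 0.998, -0.057], [0.575, -0.07, -0.815], [-0.817, -0.0, -0.576]]
force: [0.6, 0.8, -0.8]
opening: 0.228
grasp_force: 29.9
t 43.0 p [ 0.5817 -0.1102  0.2134] z [-0.057 -0.815 -0.576] x [ 0.04   0.575 -0.817] F [ 0.6  0.8 -0.8] open 0.228 gf 29.9 j [  3.  40.  90. -58.  73.  37.]
[ 0.056 -0.071  0.213]
scene squeegee [(array([ 0.056, -0.055,  0.09 ]), 0.66)]
scene slug_a [(array([ 0.02 , -0.066,  0.09 ]), 0.43)]
scene strip_a [(array([ 0.041, -0.002,  0.088]), 0.62), (array([-0.009,  0.059,  0.091]), 0.56)]
top squeegee [(array([-0.081,  0.358,  0.008]), 0.61)]
top slug_a []
top strip_a [(array([-0.011,  0.058,  0.096]), 0.53), (array([0.039, 0.005, 0.087]), 0.46)]
0 -17 0 0 0 0 0; 0 -17 0 0 0 0 0; 0 -17 0 0 0 0 0; 0 -17 -1 0 0 0 0; 0 -17 0 0 0 0 0; 0 -17 0 0 0 0 0; 0 -17 0 0 0 0 0; 0 -17 0 0.001 -0.003 -0.001 0
```

```bash
python3 -m jog '0 -17 0 0 0 0 0; 0 -17 0 0 0 0 0; 0 -17 0 0 0 0 0; 0 -17 0 0 0 0 0; 0 -17 0 0 0 0 0; 0 -17 0 0 0 0 0; 0 -17 0 0 0 0 0; 0 -17 0 0 0 0 0; 0 0 0 0 0 0 0;-14 0 -10 0 0 0 0; -14 0 -10 0 0 0 0'
python3 - <<'E'
from h import *
st(); print(tost(read_state()['position']))
for cam in ['scene','top']:
    c=snap(cam)
    for n in ['squeegee','slug_a','strip_a','corner']: print(cam,n,[(tost(d['at']),round(d['conf'],2)) for d in place_of(cam,n)[:3]])
    for d in trace(cam,'strip_a')[:2]:
        w=maskworld(c,d['pixels'],.1); w=np.array([tost((*x,.1))[:2] for x in w]); print('ext',len(w),w.min(0),w.max(0))
E
```

```text
time_s: 44.72
position: [0.4487, -0.1009, 0.2479]
tcp_rot: [[0.041, 0.998, -0.056], [0.574, -0.069, -0.816], [-0.818, 0.002, -0.576]]
force: [-0.4, 0.3, -1.8]
opening: 0.226
grasp_force: 29.9
t 44.7 p [ 0.4487 -0.1009  0.2479] z [-0.056 -0.816 -0.576] x [ 0.041  0.574 -0.818] F [-0.4  0.3 -1.8] open 0.226 gf 29.9 j [  5.  29. 107. -59.  71.  44.]
[-0.077 -0.071  0.248]
scene squeegee [(array([0.045, 0.386, 0.006]), 0.41), (array([-0.076, -0.058,  0.128]), 0.4)]
scene slug_a []
scene strip_a [(array([0.035, 0.001, 0.091]), 0.67), (array([-0.012,  0.06 ,  0.092]), 0.56)]
scene corner []
ext 95 [-0.055  0.053] [0.018 0.079]
top squeegee [(array([-0.08 , -0.059,  0.123]), 0.49)]
top slug_a [(array([-0.11 , -0.064,  0.024]), 0.67)]
top strip_a [(array([0.033, 0.005, 0.09 ]), 0.42)]
top corner []
```

Slug is down in the drawer. Next the middle lane.

```bash
python3 - <<'E'
from h import *
P=plan([(tgt(.10,.003,.128),86,55,0,45),(tgt(.10,.003,.0935),86,55,0,20),(tgt(-.08,.003,.0935),86,55,0,18),(tgt(-.08,.003,.128),86,55,0,25)],0)
E
```

```text
7 36 -10 0 0 0 0; 6 36 -10 0 0 0 0; 7 35 -9 0 0 0 0; 6 36 -10 0 0 0 0; 7 36 -10 0 -0.002 0 0
14 0 10 0 0 0 0; 14 0 10 0 0 0 0
0 -16 0 0 0 0 0; 0 -17 0 0 0 0 0; 0 -16 0 0 0 0 0; 0 -16 0 0 0 0 0; 0 -17 0 0 0 0 0; 0 -16 0 0 0 0 0; 0 -17 0 0 0 0 0; 0 -16 0 0 0 0 0; 0 -16 0 0 0 0 0; 0 -17 0 0 0 0 0; 0 -16 0 0 0 0 0
-14 0 -10 0 0 0 0; -14 0 -10 0 0 0 0
```

```bash
python3 -m jog '7 36 -10 0 0 0 0; 6 36 -10 0 0 0 0; 7 35 -9 0 0 0 0; 6 36 -10 0 0 0 0; 7 36 -10 0 0 0 0; 14 0 10 0 0 0 0; 14 0 10 0 0 0 0; 0 0 0 0 0 0 0'; python3 -m jog '0 -16 0 0 0 0 0; 0 -17 0 0 0 0 0; 0 -16 0 0 0 0 0; 0 -16 0 0 0 0 0; 0 -17 0 0 0 0 0; 0 -16 0 0 0 0 0; 0 -17 0 0 0 0 0; 0 -16 0 0 0 0 0; 0 -16 0 0 0 0 0; 0 -17 0 0 0 0 0; 0 -16 0 0 0 0 0'; python3 -m jog '0 0 0 0 0 0 0; -14 0 -10 0 0 0 0; -14 0 -10 0 0 0 0'
python3 - <<'E'
from h import *
st(); print(tost(read_state()['position']))
for cam in ['scene','top']:
    c=snap(cam)
    for n in ['squeegee','slug_a','strip_a','corner']: print(cam,n,[(tost(d['at']),round(d['conf'],2)) for d in place_of(cam,n)[:3]])
P=plan([(tgt(.08,.055,.128),86,55,0,45),(tgt(.08,.055,.0935),86,55,0,20),(tgt(-.08,.055,.0935),86,55,0,18),(tgt(-.08,.055,.128),86,55,0,25)],0)
E
```

```text
time_s: 46.32
position: [0.6278, -0.055, 0.2123]
tcp_rot: [[0.036, 0.998, -0.06], [0.573, -0.07, -0.816], [-0.818, -0.005, -0.575]]
force: [-0.3, 0.3, -1.9]
opening: 0.226
grasp_force: 29.9
time_s: 47.7
position: [0.4494, -0.042, 0.2144]
tcp_rot: [[0.041, 0.998, -0.057], [0.574, -0.07, -0.816], [-0.818, 0.001, -0.576]]
force: [-0.4, 0.2, -2.6]
opening: 0.228
grasp_force: 29.9
time_s: 48.08
position: [0.4513, -0.0419, 0.2502]
tcp_rot: [[0.042, 0.998, -0.056], [0.574, -0.07, -0.816], [-0.818, 0.002, -0.576]]
force: [-0.6, -0.0, -1.1]
opening: 0.227
grasp_force: 29.9
t 48.1 p [ 0.4513 -0.0419  0.2502] z [-0.056 -0.816 -0.576] x [ 0.042  0.574 -0.818] F [-0.6 -0.  -1.1] open 0.227 gf 29.9 j [ 12.  30. 103. -54.  76.  44.]
[-0.079 -0.012  0.25 ]
scene squeegee [(array([-0.094,  0.002,  0.09 ]), 0.63), (array([-0.079,  0.005,  0.13 ]), 0.57)]
scene slug_a [(array([-0.002,  0.358,  0.004]), 0.51)]
scene strip_a [(array([-0.077,  0.325,  0.006]), 0.58), (array([-0.012,  0.058,  0.095]), 0.47)]
scene corner [(array([-0.081,  0.003,  0.128]), 0.27)]
top squeegee [(array([-0.081, -0.002,  0.126]), 0.8)]
top slug_a [(array([-0.11 , -0.065,  0.021]), 0.62)]
top strip_a [(array([-0.117, -0.013,  0.019]), 0.64)]
top corner [(array([-0.082,  0.001,  0.124]), 0.37), (array([-0.158,  0.226,  0.001]), 0.28)]
8 40 -11 0 0 0 0; 7 40 -10 0 0 0 0; 8 40 -11 0 0 0 0; 7 40 -11 0 -0.002 0 0
14 0 10 0 0 0 0; 14 0 10 0 0 0 0
0 -18 0 0 0 0 0; 0 -18 0 0 0 0 0; 0 -17 0 0 0 0 0; 0 -18 0 0 0 0 0; 0 -18 0 0 0 0 0; 0 -18 0 0 0 0 0; 0 -17 0 0 0 0 0; 0 -18 0 0 0 0 0; 0 -18 0 0 0 0 0
-14 0 -10 0 0 0 0; -14 0 -10 0 0 0 0
```

```bash
python3 -m jog '8 40 -11 0 0 0 0; 7 40 -10 0 0 0 0; 8 40 -11 0 0 0 0; 7 40 -11 0 0 0 0; 14 0 10 0 0 0 0; 14 0 10 0 0 0 0; 0 0 0 0 0 0 0'; python3 -m jog '0 -18 0 0 0 0 0; 0 -18 0 0 0 0 0; 0 -17 0 0 0 0 0; 0 -18 0 0 0 0 0; 0 -18 0 0 0 0 0; 0 -18 0 0 0 0 0; 0 -17 0 0 0 0 0; 0 -18 0 0 0 0 0; 0 -18 0 0 0 0 0; 0 0 0 0 0 0 0'; python3 -m jog '-14 0 -10 0 0 0 0; -14 0 -10 0 0 0 0; -20 0 -14 0 0 0 0; -20 0 -14 0 0 0 0'
python3 - <<'E'
from h import *
st(); print(tost(read_state()['position']))
for cam in ['scene','top']:
    c=snap(cam,'m_%s.png'%cam)
    for n in ['squeegee','slug_a','strip_a','corner']: print(cam,n,[(tost(d['at']),round(d['conf'],2)) for d in place_of(cam,n)[:3]])
a=cv2.imread('pics/m_scene.png')[150:270,220:400];b=cv2.imread('pics/m_top.png')[110:280,200:400]
cv2.imwrite('pics/m.png',np.hstack([cv2.resize(a,(450,300)),cv2.resize(b,(350,300))]))
sc=np.array([.391,.203])
# over stand: TCP recorded (.3864,.189), yaw 73
P=plan([((.3864,.189,.30),73,55,0,45)],0,rot=.1)
E
```

```text
time_s: 49.45
position: [0.6115, -0.0014, 0.2125]
tcp_rot: [[0.036, 0.998, -0.061], [0.573, -0.07, -0.816], [-0.819, -0.005, -0.574]]
force: [-0.2, -0.2, -1.8]
opening: 0.227
grasp_force: 29.9
time_s: 50.7
position: [0.4526, 0.0101, 0.2151]
tcp_rot: [[0.039, 0.998, -0.057], [0.574, -0.069, -0.816], [-0.818, -0.0, -0.575]]
force: [0.2, -0.4, -1.3]
opening: 0.229
grasp_force: 29.9
time_s: 51.2
position: [0.4546, 0.0103, 0.2999]
tcp_rot: [[0.043, 0.998, -0.056], [0.574, -0.07, -0.816], [-0.817, 0.003, -0.576]]
force: [0.4, -0.4, -1.0]
opening: 0.223
grasp_force: 29.9
t 51.2 p [0.4546 0.0103 0.2999] z [-0.056 -0.816 -0.576] x [ 0.043  0.574 -0.817] F [ 0.4 -0.4 -1. ] open 0.223 gf 29.9 j [ 17.  28.  97. -50.  85.  40.]
[-0.079  0.04   0.3  ]
scene squeegee [(array([-0.078,  0.054,  0.182]), 0.6)]
scene slug_a [(array([-0.095,  0.004,  0.092]), 0.54), (array([0.035, 0.128, 0.143]), 0.52)]
scene strip_a []
scene corner [(array([-0.078,  0.325,  0.007]), 0.22)]
top squeegee [(array([-0.083,  0.053,  0.172]), 0.6)]
top slug_a [(array([-0.111, -0.066,  0.021]), 0.58)]
top strip_a [(array([-0.112,  0.06 ,  0.025]), 0.66), (array([-0.117, -0.012,  0.02 ]), 0.61), (array([-0.08 ,  0.054,  0.32 ]), 0.29)]
top corner [(array([-0.1  ,  0.003,  0.092]), 0.18)]
19 -16 -29 0.04 0 0.03 0; 19 -18 -28 0.03 0 0.02 0; 19 -19 -27 0.04 0 0.03 0; 18 -20 -27 0.04 0 0.02 0; 18 -22 -26 0.035 -0.002 0.031 0
```

View pics/m.png

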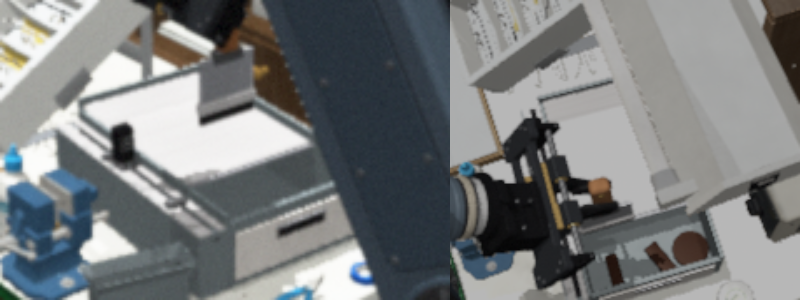

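The top view shows all three offcuts in the drawer, at about (613,265), (655,255) and (690,248), and the deck is clear. Return the squeegee.

```bash
python3 -m jog '19 -16 -29 0.04 0 0.03 0; 19 -18 -28 0.03 0 0.02 0; 19 -19 -27 0.04 0 0.03 0; 18 -20 -27 0.04 0 0.02 0; 18 -22 -26 0.035 0 0.031 0; 0 0 0 0 0 0 0; 0 0 0 0 0 0 0'
python3 - <<'E'
from h import *
st()
for cam in ['scene','top']:
    c=snap(cam)
    for n in ['squeegee','squeegee_handle','squeegee_stand']: print(cam,n,[(np.round(d['at'],4).tolist(),round(d['conf'],2)) for d in place_of(cam,n)[:2]])
P=plan([((.3864,.189,.23),73,55,0,30),((.3864,.189,.1305),73,55,0,20)],0,rot=.1)
E
```

```text
time_s: 52.58
position: [0.3867, 0.1889, 0.3002]
tcp_rot: [[0.169, 0.957, -0.238], [0.549, -0.292, -0.783], [-0.818, 0.001, -0.575]]
force: [-0.3, -1.0, -1.8]
opening: 0.229
grasp_force: 29.9
t 52.6 p [0.3867 0.1889 0.3002] z [-0.238 -0.783 -0.575] x [ 0.169  0.549 -0.818] F [-0.3 -1.  -1.8] open 0.229 gf 29.9 j [ 33.  34.  84. -33. 107.  54.]
scene squeegee [([0.3896, 0.2042, 0.179], 0.75)]
scene squeegee_handle [([0.3919, 0.2014, 0.3181], 0.86)]
scene squeegee_stand [([0.3896, 0.2009, 0.001], 0.7)]
top squeegee [([0.5781, 0.0822, 0.1425], 0.59), ([0.3887, 0.2014, 0.1807], 0.58)]
top squeegee_handle [([0.3916, 0.202, 0.3235], 0.68), ([0.5265, 0.2953, 0.0039], 0.39)]
top squeegee_stand [([0.3913, 0.1997, -0.0036], 0.93)]
19 0 14 0 0 0 0; 20 0 13 0 0 0 0; 19 0 14 0 -0.003 -0.002 0
16 0 11 0 0 0 0; 17 0 12 0 0 0 0; 16 0 11 0 0 0 0; 16 0 11 0 0 0 0; 16 0 12 0 0 0 0
```

```bash
for r in '19 0 14 0 0 0 0; 20 0 13 0 0 0 0; 19 0 14 0 0 0 0; 0 0 0 0 0 0 0' '16 0 11 0 0 0 0; 17 0 12 0 0 0 0; 0 0 0 0 0 0 0' ; do :; done; python3 -m jog '19 0 14 0 0 0 0; 20 0 13 0 0 0 0; 19 0 14 0 0 0 0; 0 0 0 0 0 0 0'; python3 -m jog '16 0 11 0 0 0 0; 17 0 12 0 0 0 0; 0 0 0 0 0 0 0'; python3 -m jog '16 0 11 0 0 0 0; 16 0 11 0 0 0 0; 16 0 12 0 0 0 0; 0 0 0 0 0 0 0'
```

```text
time_s: 53.48
position: [0.3861, 0.1886, 0.2286]
tcp_rot: [[0.167, 0.956, -0.24], [0.549, -0.293, -0.783], [-0.819, -0.001, -0.573]]
force: [-0.4, 0.3, -1.8]
opening: 0.231
grasp_force: 29.9
time_s: 53.85
position: [0.3861, 0.1888, 0.1879]
tcp_rot: [[0.167, 0.956, -0.24], [0.549, -0.292, -0.783], [-0.819, -0.001, -0.574]]
force: [-0.4, -1.3, -1.1]
opening: 0.226
grasp_force: 29.9
time_s: 54.35
position: [0.3862, 0.1887, 0.129]
tcp_rot: [[0.167, 0.956, -0.24], [0.549, -0.292, -0.783], [-0.819, -0.001, -0.574]]
force: [-1.0, 0.2, -1.0]
opening: 0.23
grasp_force: 30.0
```

Seated. Open, back off, and go to the gate grip.

```bash
python3 -m jog '0 0 0 0 0 0 60; 0 0 0 0 0 0 60; 0 0 0 0 0 0 60; 0 0 0 0 0 0 60; 0 0 -20 0 0 0 60; 0 0 -30 0 0 0 60; 0 0 -40 0 0 0 60'
python3 - <<'E'
from h import *
st()
for cam in ['scene','top']:
    c=snap(cam)
    for n in ['squeegee_handle','gate_grip']: print(cam,n,[(np.round(d['at'],4).tolist(),round(d['conf'],2)) for d in place_of(cam,n)[:2]])
plan([((.5,.25,.26),80,25,50),((.5755,.0854,.22),86,0,45),((.5755,.0854,.13),86,0,45)],60,step=50,rot=.17)
E
```

```text
time_s: 55.22
position: [0.408, 0.2596, 0.1828]
tcp_rot: [[0.169, 0.956, -0.24], [0.549, -0.293, -0.783], [-0.819, 0.0, -0.574]]
force: [1.3, -0.7, -0.8]
opening: 0.684
grasp_force: 0.0
t 55.2 p [0.408  0.2596 0.1828] z [-0.24  -0.783 -0.574] x [ 0.169  0.549 -0.819] F [ 1.3 -0.7 -0.8] open 0.684 gf 0.0 j [ 37.  47.  78. -30. 103.  60.]
scene squeegee_handle [([0.3917, 0.2044, 0.146], 0.59), ([0.4349, -0.0234, 0.0894], 0.58)]
scene gate_grip [([0.5753, 0.0893, 0.1431], 0.82), ([0.3908, 0.2036, 0.1455], 0.24)]
top squeegee_handle [([0.3917, 0.2052, 0.1515], 0.89), ([0.4271, -0.4927, -0.0004], 0.62)]
top gate_grip [([0.5779, 0.0817, 0.1468], 0.53)]
-13 23 -15 -0.02 0.13 -0.02 50; -12 23 -16 -0.02 0.13 -0.03 50; -10 22 -18 -0.02 0.13 -0.02 50; -9 23 -18 -0.019 0.132 -0.025 50
-29 26 25 -0.01 0.11 -0.03 45; -33 24 22 0 0.11 -0.02 45; -36 24 18 -0.01 0.11 -0.03 45; -37 23 14 -0.004 0.106 -0.022 45
0 0 45 0 0 0 45; 0 0 45 0 0 0 45
```

```bash
python3 -m jog '-13 23 -15 -0.02 0.13 -0.02 50; -12 23 -16 -0.02 0.13 -0.03 50; -10 22 -18 -0.02 0.13 -0.02 50; -9 23 -18 -0.02 0.13 -0.025 50; -29 26 25 -0.01 0.11 -0.03 45; -33 24 22 0 0.11 -0.02 45; -36 24 18 -0.01 0.11 -0.03 45; -37 23 14 0 0.106 -0.022 45; 0 0 0 0 0 0 45'; python3 -m jog '0 0 45 0 0 0 45; 0 0 45 0 0 0 45; 0 0 0 0 0 0 45'; python3 -m jog '0 0 14 0 0 0 45; 0 0 0 0 0 0 0; 0 0 0 0 0 0 0; 0 0 0 0 0 0 0; 0 0 0 0 0 0 0'
```

```text
time_s: 56.65
position: [0.576, 0.0806, 0.219]
tcp_rot: [[0.079, 0.997, -0.005], [0.997, -0.079, -0.001], [-0.002, -0.004, -1.0]]
force: [0.4, 0.8, 1.2]
opening: 0.516
grasp_force: 0.0
time_s: 57.02
position: [0.5716, 0.0873, 0.127]
tcp_rot: [[0.069, 0.998, -0.013], [0.998, -0.069, -0.0], [-0.001, -0.013, -1.0]]
force: [0.2, -0.2, -0.2]
opening: 0.515
grasp_force: 0.0
time_s: 57.65
position: [0.5756, 0.0868, 0.1175]
tcp_rot: [[0.071, 0.998, -0.002], [0.998, -0.071, -0.0], [-0.0, -0.002, -1.0]]
force: [-2.7, -0.0, 5.2]
opening: 0.227
grasp_force: 30.0
```

```bash
python3 -m jog '0 -10 0 0 0 0 0; 0 -12 0 0 0 0 0; 0 -12 0 0 0 0 0; 0 -12 0 0 0 0 0; 0 -12 0 0 0 0 0; 0 -12 0 0 0 0 0; 0 -12 0 0 0 0 0; 0 -6 0 0 0 0 0; 0 0 0 0 0 0 0'; python3 -m jog '0 -4 0 0 0 0 0; 0 -3 0 0 0 0 0; 0 -2 0 0 0 0 0; 0 0 0 0 0 0 0'; python3 -m jog '0 -2 0 0 0 0 0; 0 0 0 0 0 0 0';python3 -m jog '0 -2 0 0 0 0 0; 0 0 0 0 0 0 0'
```

```text
time_s: 58.78
position: [0.487, 0.0942, 0.1175]
tcp_rot: [[0.071, 0.998, -0.002], [0.998, -0.071, 0.002], [0.001, -0.002, -1.0]]
force: [0.8, 5.6, 8.2]
opening: 0.229
grasp_force: 30.0
time_s: 59.28
position: [0.481, 0.0948, 0.1175]
tcp_rot: [[0.071, 0.997, 0.004], [0.997, -0.071, 0.002], [0.002, 0.004, -1.0]]
force: [5.6, 7.1, 3.2]
opening: 0.23
grasp_force: 30.0
time_s: 59.52
position: [0.481, 0.0947, 0.1175]
tcp_rot: [[0.071, 0.997, 0.008], [0.997, -0.071, 0.001], [0.002, 0.008, -1.0]]
force: [9.6, 7.1, -0.8]
opening: 0.223
grasp_force: 30.0
time_s: 59.78
position: [0.4811, 0.0947, 0.1175]
tcp_rot: [[0.071, 0.997, 0.012], [0.997, -0.071, 0.001], [0.002, 0.012, -1.0]]
force: [13.2, 6.8, -4.9]
opening: 0.227
grasp_force: 30.0
```

At the shut stop: the grip travelled 94.8 mm. Relax, release and retreat, then check everything.

```bash
python3 -m jog '0 4 0 0 0 0 0; 0 0 0 0 0 0 45; 0 0 0 0 0 0 45; 0 0 0 0 0 0 45; 0 0 0 0 0 0 45; 0 0 -40 0 0 0 45; 0 0 -50 0 0 0 45; 0 0 -50 0 0 0 45; 0 0 -50 0 0 0 45; 0 0 0 0 0 0 45'
python3 - <<'E'
from h import *
st()
for cam in ['scene','top']:
    c=snap(cam,'z_%s.png'%cam)
    for n in ['squeegee_handle','squeegee_stand','gate_grip','temple_l','cleaner_bottle','strip_a','slug_a','hammer']: print(cam,n,[(np.round(d['at'],4).tolist(),round(d['conf'],2)) for d in place_of(cam,n)[:3]])
a=cv2.imread('pics/z_scene.png')[160:300,170:380];b=cv2.imread('pics/z_top.png')[110:300,150:360]
cv2.imwrite('pics/z.png',np.hstack([cv2.resize(a,(450,300)),cv2.resize(b,(350,300))]))
E
```

```text
time_s: 61.02
position: [0.482, 0.0934, 0.3108]
tcp_rot: [[0.07, 0.998, 0.008], [0.998, -0.069, -0.001], [-0.001, 0.008, -1.0]]
force: [-0.9, -0.1, -0.0]
opening: 0.517
grasp_force: 0.0
t 61.0 p [0.482  0.0934 0.3108] z [ 0.008 -0.001 -1.   ] x [ 0.07   0.998 -0.001] F [-0.9 -0.1 -0. ] open 0.517 gf 0.0 j [-2. 13. 94. -0. 72.  2.]
scene squeegee_handle [([0.4334, -0.0296, 0.0896], 0.7), ([0.6412, 0.2071, 0.0027], 0.39)]
scene squeegee_stand [([0.3914, 0.204, -0.0031], 0.67), ([0.6616, -0.0463, 0.089], 0.55)]
scene gate_grip [([0.4804, 0.0966, 0.1409], 0.82)]
scene temple_l [([0.5186, 0.33, 0.0041], 0.57), ([0.5232, 0.2985, 0.003], 0.45)]
scene cleaner_bottle [([0.6043, 0.3496, 0.0052], 0.52), ([0.6436, 0.2054, -0.001], 0.49)]
scene strip_a []
scene slug_a [([0.642, 0.2069, 0.0008], 0.62)]
scene hammer []
top squeegee_handle []
top squeegee_stand [([0.4329, -0.0246, 0.0893], 0.37)]
top gate_grip []
top temple_l [([0.5238, 0.2946, 0.0053], 0.71), ([0.5247, 0.3298, 0.0024], 0.54), ([0.6078, 0.311, 0.0069], 0.42)]
top cleaner_bottle [([0.6438, 0.2048, -0.0029], 0.39)]
top strip_a []
top slug_a []
top hammer [([0.4294, -0.4914, -0.0014], 0.45)]
```

View pics/z.png

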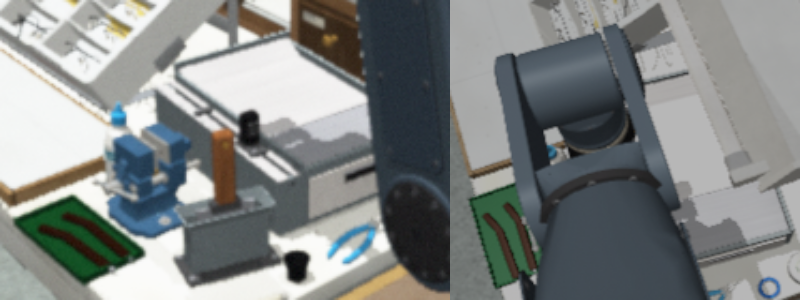

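The final picture shows both temples in the tray, the squeegee upright in its stand, the gate shut (grip at station x = −60 mm) and the deck clear. Handing in.

```bash
python3 -c "
from rig import *
print(hand_in())"
```

```text
the job is handed in; nothing more can be done
None
```

The job is finished and handed in after 61 s of robot time: both temples are in the tray, all three offcuts are in the drawer, the squeegee is back in its stand and the gate is shut. No verdict came back; the only bump was about 7 N of sideways force, probably from the vice, while lowering the second temple.

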